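Pack the water-sample carrier

TASK

Sort the capped sample jars by the weight you feel on lifting: set the heavy, full ones down upright in the cells of the white carrier, one to a cell, and stand the light, empty ones in the grey wash tray, without dropping them in. When all are sorted, close the carrier: hold its blue lid tilted, hook the lip under the blue ledge and swing the lid down until it lies fully home; then swing the carry handle up until it snaps into its upright detent, and let go. Leave the other things on the bench where they are.

Things in the scene. Friction and masses are not known exactly. Their poses are not given: they have to be found in the camera images.
- jar_a: sealed brown sample jar, white ribbed cap; all jars look alike. 96 mm tall; body 60 mm diameter up to 62 mm, neck 42 mm to 68 mm, cap 46 mm diameter from 68 to 96 mm. Full: 220 to 275 g; empty: 40 to 50 g: only lifting tells. Starts upright on the bench at the right. Origin: centre of its underside, z up the jar. May be absent (None).
- jar_b: sealed brown sample jar, white ribbed cap; all jars look alike. 96 mm tall; body 60 mm diameter up to 62 mm, neck 42 mm to 68 mm, cap 46 mm diameter from 68 to 96 mm. Full: 220 to 275 g; empty: 40 to 50 g: only lifting tells. Starts upright on the bench at the right. Origin: centre of its underside, z up the jar. May be absent (None).
- jar_c: sealed brown sample jar, white ribbed cap; all jars look alike. 96 mm tall; body 60 mm diameter up to 62 mm, neck 42 mm to 68 mm, cap 46 mm diameter from 68 to 96 mm. Full: 220 to 275 g; empty: 40 to 50 g: only lifting tells. Starts upright on the bench at the right. Origin: centre of its underside, z up the jar. May be absent (None).
- jar_d: sealed brown sample jar, white ribbed cap; all jars look alike. 96 mm tall; body 60 mm diameter up to 62 mm, neck 42 mm to 68 mm, cap 46 mm diameter from 68 to 96 mm. Full: 220 to 275 g; empty: 40 to 50 g: only lifting tells. Starts upright on the bench at the right. Origin: centre of its underside, z up the jar. May be absent (None).
- jar_e: sealed brown sample jar, white ribbed cap; all jars look alike. 96 mm tall; body 60 mm diameter up to 62 mm, neck 42 mm to 68 mm, cap 46 mm diameter from 68 to 96 mm. Full: 220 to 275 g; empty: 40 to 50 g: only lifting tells. Starts upright on the bench at the right. Origin: centre of its underside, z up the jar. May be absent (None).
- carrier: white open box fixed to the bench, x = -110 to +104, y = +-104 mm. Origin: under its inside centre, on the bench; x points away from the robot at yaw 0. Inside 176 x 176 mm, floor 6 mm above the bench; a cross of 4 mm dividers, top at 56 mm, makes four 86 mm square cells centred at x, y = +-45 mm. Flat rim at 110 mm.
- carrier_seat (a point): carrier axis at rim height (110 mm), carrier axes. The lid's origin lies here when the lid is home, axes agreeing, with 4 mm play each way in x and y. Skins stand around the rim: at the sides (inner faces y = +-99 mm) to 10 mm above it, at the far side (inner face x = +99 mm) to 12 mm above it.
- ledge_edge (a point): middle of the lower inner edge of the blue ledge on the carrier's near (-x) side: carrier x = -82 mm, 124 mm above the bench, carrier axes. The ledge is 7 mm thick and 208 mm wide. Below it is a slot 14 mm high (down to the rim) and 20 mm deep towards -x, open to +x.
- lid: loose blue lid, about 200 g; starts flat on the bench at the left, grip up. Plate 8 mm thick, x = -74 to +95 mm, y = +-95 mm; at its -x edge a lip 5 mm thick, 150 mm wide, flush with the underside, out to x = -98 mm. Origin on the underside; x points away from the lip, z up. Home, it lies level on the rim with 16 mm of lip under the ledge; ledge and far skin keep it from being dropped in flat.
- lid_lip (a point): middle of the lower edge of the lip's tip (lid x = -98 mm, y = 0, z = 0), lid axes.
- lid_grip (a point): centre of the lid's black grip bar, lid axes: lid x = +10 mm, y = 0, 25 mm above the underside. The bar is 16 mm thick (x), 90 mm long (y), from 8 to 42 mm above the underside.
- wash_tray: grey open tray, fixed, 150 x 150 x 40 mm, walls and floor 5 mm, on the left next to the lid (the two swap places). Origin: centre of its underside, z up. Room for up to four jars.
- carry_handle (a joint): hinge of the carrier's bail handle, rad. 0: folded level towards the carrier's +x; 1.571: upright, its end stop. Over-centre spring and friction: it stays where it is left below about 0.9 rad; from about 1.1 rad the spring draws it into the upright end position and holds it there. Less than 3 N at the bar moves it.
- handle_bar (a point): middle of the handle's black cross bar, a round bar 16 mm in diameter and 222 mm long along the carrier's y, 148 mm from the hinge. Two orange arms join it to the hinge outside the carrier's sides. Folded, there is a 36 mm gap between bar and carrier.
- handle_hinge (a point): middle of the handle's hinge axis, which runs along the carrier's y at 85 mm above the bench at carrier x = 0.
- tweezers_1: steel tweezers, 130 mm, lying flat. Bystander to be left alone. Origin: centre of its underside.
- tweezers_2: steel tweezers, 130 mm, lying flat. Bystander to be left alone. Origin: centre of its underside.
- marker: white and black marker pen, 135 mm, lying flat. Bystander to be left alone. Origin: centre of its underside.
- petri_dish: clear dish, 93 mm diameter, 16 mm high. Bystander to be left alone. Origin: centre of its underside.
- wash_bottle: white wash bottle with red spout, 72 mm diameter, 210 mm tall. Bystander to be left alone. Origin: centre of its underside.
- beaker: glass beaker, 70 mm diameter, 95 mm tall. Bystander to be left alone. Origin: centre of its underside.
Things that resemble listed ones, but are neither listed nor needed, are in the scene too. What is shaped like the jar_b but pink or yellow is not meant.

How it is judged:
By the outcome, as a careful person would: the job done as asked, in the order asked, and still so for the second after the job is handed in, with the robot touching nothing.
Of jar_a, jar_b, jar_c, jar_d, jar_e only 3 to 5 are there at a start; the rules pass over those that are not, and their reading is None.
At some moment in a run one of jar_a, jar_b, jar_c, jar_d, jar_e, lid may be knocked a few centimetres aside while the robot is not near it.
It also fails if it takes over 210 s, if anything falls off the work surface, if the arm or the gripper's body presses on something with over 40 N, if the wrist force passes 120 N, or if a joint passes its speed limit or range.

ROBOT

A 6-joint arm with a two-finger parallel gripper is mounted at the origin on the work surface. World frame = base frame: x ahead of the robot, y to its left, z up, the work surface at z = 0. Lengths are in mm, angles in rad, forces in N, time in s.
With the tool pointing down it reaches from about 300 to 775 mm from the base axis. Payload 14.6 kg.
Tool frame: the origin (TCP) lies at the very end of the fingers, on their centre line; the grasp point (between the pads) lies 19 mm behind it; y points along the fingers, z is the direction in which the jaws open and shut, and the axes are right-handed (so a half turn about y gives the same grasp; the last joint's range is limited). The gripper opens to 94 mm and grips with 3 to 60 N. Pads are 16 mm wide; open, the fingers measure 119 mm over their backs; the gripper's body (75 mm by 177 mm) begins 78 mm behind the grasp point.
Start: joints at [1.091, 0.3, 1.521, -0, 1.321, -0.067], TCP at [220.643, 503.792, 205.446] pointing down, gripper open.
Joint ranges: [-3.03, 3.03], [-0.79, 2.21], [0.23, 2.52], [-1.04, 4.18], [0, 3.07], [-2.55, 2.55]. Speed limits (rad/s): [2.22, 2.22, 2.57, 3.14, 3.14, 3.14].

INTERFACE

Orientations are given as [roll, pitch, yaw] about the fixed x, y, z axes, in that order (R = Rz(yaw) Ry(pitch) Rx(roll)).
In Python, from cell import monitor, optics, manip gives the robot as it stands.
- The arm moves only by the shell command python3 -m creep 'ROWS' [FORCE]. ROWS is JSON, a list of rows, each an object of numbers: "tx", "ty", "tz": the shift along the tool's x, y, z scaled (see below); "turn": the turn about the tool's y scaled (see below); "fingers": the finger opening in mm, from 0 to 94. In form: [{"tx": .., "ty": .., "tz": .., "turn": .., "fingers": ..}, ...]. A call has 1 to 20 rows; each row is the pose to reach, as a shift and turn from the pose measured when the call began, along the tool's axes at that moment, turning the shorter way round; what a row does not reach only later rows make up. The controller multiplies each number of a shift by 200 mm and each number of a turn by pi rad. A row lasts 1/10 s, in which the tool goes at most 50 mm and 8.59 degrees, less where a joint would pass 70% of its speed; a pose out of reach is approached as far as the arm can. A call with a number of a shift or a turn outside -1 to 1 is refused whole. A call with a gripper value outside its range is refused whole. The fingers move at their own pace and stop on an object; FORCE is the grip in N (left out, the last holds). Time passes only in rows, so rows that repeat a pose let the fingers close. It gives the time, the measured TCP pose, the force and the opening at its end, in the units of the state.
- monitor.read_state(): the state, without advancing time (a new reading comes with each control period).
- optics.camera(name): name is "side" or "top" or "wrist"; returns a dict with "frame" (384x512x3 uint8, red, green, blue), "range_z" (384x512 float32, mm along the optical axis (not along the pixel's ray), 0 where there is no reading), "fx", "fy", "cx", "cy" (pixels), "R" (3x3) and "t" (3): a world point X has camera coordinates R X + t; the wrist camera has in their place "mount" (4x4, takes a point from camera to tool coordinates, whose origin is the TCP and whose axes are the tool frame's). Camera axes: x right, y down, z forward; pixel columns grow to the right and rows downward; lengths in mm; the calibration is good to about 2 mm. The wrist camera is an equidistant fisheye: a pixel r from the principal point sees the ray r / f radians off the axis. A picture is of the moment at which its call begins: read the wrist's pose just before it.
- manip.sign_off(): hands the job in, once; it reports no verdict.
The state is a dict: "clock": time; "joints": joint angles; "qd": joint speeds; "effort": joint torques, N m; "eef_pos": TCP position; "eef_rot": TCP orientation; "wrist_force": force on the tool from outside, world axes, zero at the start; "moment": the same for the moment, N m; "finger_gap": finger opening in mm.
Only numpy, scipy, OpenCV 4.12 (cv2) and the standard library are available. Lean on these libraries where they do the work, as an engineer would, in place of code of your own. Each camera call takes 0.05 s, during which the arm holds its last target.

## Working session

There is one attempt and no reset: what is moved stays moved. The work goes in short steps, Python scripts to look and compute and a shell command to move; the robot and the scene stay as the last step left them, time stands still between calls to the robot, and variables do not carry over. Pictures are saved under pics/ and viewed, and the job is handed in when it is done.

```bash
ls; mkdir -p pics; python3 - <<'E'
from cell import monitor, optics, manip
import cv2
print(monitor.read_state())
for n in ["side","top","wrist"]:
    c=optics.camera(n)
    cv2.imwrite(f"pics/{n}0.png",c["frame"][:,:,::-1])
    print(n,{k:v for k,v in c.items() if k not in("frame","range_z")})
E
```

```text
pics
{'clock': 0.0, 'joints': array([ 1.09140395e+00,  3.00489496e-01,  1.52156821e+00,  1.86675701e-06,
        1.32071876e+00, -6.66095037e-02]), 'qd': array([ 1.45237799e-03,  9.54129435e-04,  5.44787060e-05, -1.11387902e-03,
        9.50676713e-04,  8.84143636e-05]), 'effort': array([-7.90186514e-04, -5.31798220e+01, -3.52732229e+01,  7.08582834e-02,
        2.43041193e-02, -1.08804354e-04]), 'eef_pos': array([220.52341461, 503.56736696, 204.88169309]), 'eef_rot': array([-1.57197739e+00,  8.05988000e-05, -4.12783384e-01]), 'wrist_force': array([ 0.24751835,  0.23692021, -0.20181936]), 'moment': array([0.00500411, 0.00155643, 0.03458082]), 'finger_gap': 94.08722007925228}
side {'fx': 360.7793101566876, 'fy': 360.7793101566876, 'cx': 255.21193272006843, 'cy': 193.8973756243368, 'R': array([[ 0.80055602, -0.59918732,  0.00919866],
       [-0.39774213, -0.54276752, -0.7397328 ],
       [ 0.44823125,  0.58853886, -0.67283784]]), 't': array([-470.88523054,  236.41130117,  808.81584626])}
top {'fx': 373.89412885120106, 'fy': 373.89412885120106, 'cx': 257.54042483324673, 'cy': 187.18883510687593, 'R': array([[ 0.01313549, -0.99975147,  0.01801269],
       [-0.99390453, -0.01502642, -0.10921537],
       [ 0.10945889, -0.0164683 , -0.99385489]]), 't': array([ -80.08181627,  511.60504981, 1213.0809711 ])}
wrist {'fx': 297.3186396354542, 'fy': 297.3186396354542, 'cx': 255.41725374514203, 'cy': 195.40465745960915, 'mount': array([[-4.60282216e-05,  9.74003705e-01,  2.26532073e-01,
        -6.46720009e+01],
       [ 8.22586042e-05, -2.26532068e-01,  9.74003704e-01,
        -1.79055068e+02],
       [ 9.99999996e-01,  6.34658704e-05, -6.96933170e-05,
         5.43731675e-01],
       [ 0.00000000e+00,  0.00000000e+00,  0.00000000e+00,
         1.00000000e+00]])}
```

View pics/top0.png

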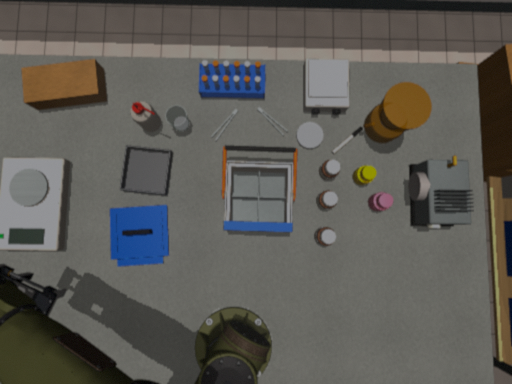

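View pics/side0.png

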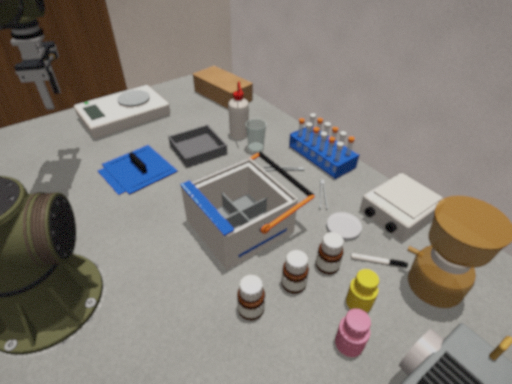

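View pics/wrist0.png

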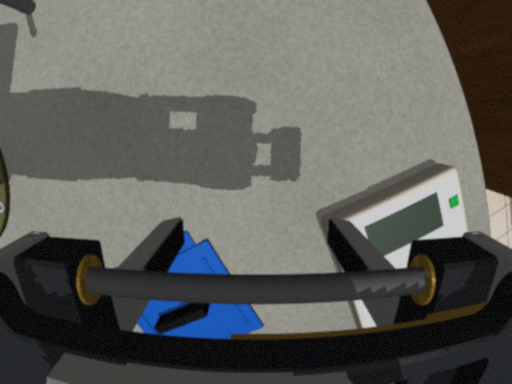

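The top view shows three real jars at about (332,167), (329,200) and (327,237). The yellow one at (367,174) and the pink one at (381,201) are decoys. The carrier is at (259,195), the lid at (139,235) and the tray at (147,171). The carrier's blue ledge is on its near side and the handle is folded away from the robot. Next I'll measure positions with depth.

```bash
cat > h.py <<'E'
from cell import monitor, optics, manip
import cv2, numpy as np
def cloud(n):
    c=optics.camera(n); z=c["range_z"].astype(float); v,u=np.mgrid[:384,:512]
    P=np.stack([(u-c["cx"])/c["fx"]*z,(v-c["cy"])/c["fy"]*z,z],-1)
    W=(P-c["t"])@c["R"]; W[z<=0]=np.nan
    return c,W
def hsv(c): return cv2.cvtColor(c["frame"],cv2.COLOR_RGB2HSV)
def comps(m,lo=15):
    n,l,s,ce=cv2.connectedComponentsWithStats(m.astype(np.uint8))
    return [(l==i,s[i,4],ce[i]) for i in range(1,n) if s[i,4]>=lo]
def rect(P):
    r=cv2.minAreaRect(P.astype(np.float32)); return np.round(cv2.boxPoints(r)).astype(int).tolist(), np.round(r[0],1),np.round(r[1],1),round(r[2],2)
def st():
    s=monitor.read_state(); return dict(t=round(s["clock"],2),p=np.round(s["eef_pos"],1),r=np.round(s["eef_rot"],4),f=np.round(s["wrist_force"],2),g=round(s["finger_gap"],1))
E
python3 - <<'E'
from h import *
c,W=cloud("top"); H=hsv(c); z=W[...,2]
print("bench z",np.nanmedian(z[280:300,350:400]))
im=c["frame"]
# white caps at z 85..105
for m,a,ce in comps((z>80)&(z<106)&(W[...,1]<50)&(H[...,1]<60)&(W[...,0]<700)):
    print("cap?",a,np.round(ce),np.round(np.nanmean(W[m],0),1), rect(W[m][:,:2])[1:])
# rays of caps to plane z=96 
blue=(H[...,0]>100)&(H[...,0]<125)&(H[...,1]>150)
for m,a,ce in comps(blue,60):
    print("blue",a,np.round(ce),np.round(np.nanmedian(W[m],0),1),rect(W[m][:,:2]))
m=(z>100)&(z<118)&(W[...,1]>-150)&(W[...,1]<150)&(W[...,0]<620)&(W[...,0]>250)
for m,a,ce in comps(m,60): print("rim",a,rect(W[m][:,:2]))
org=(H[...,0]>5)&(H[...,0]<20)&(H[...,1]>180)
for m,a,ce in comps(org,30): print("orange",a,np.round(ce),np.round(np.nanmedian(W[m],0),1),rect(W[m][:,:2]))
sl=np.s_[140:210,110:185]
m=np.zeros_like(z,bool); m[sl]=True
for mm,a,ce in comps(m&(z>28)&(z<50),40): print("tray",a,rect(W[mm][:,:2]))
m=np.zeros_like(z,bool); m[200:270,105:175]=True
for mm,a,ce in comps(m&(z>25),10): print("grip",a,np.round(np.nanmedian(W[mm],0),1),rect(W[mm][:,:2]))
cv2.imwrite("pics/z1.png",cv2.resize(im[130:275,100:400][:,:,::-1],None,fx=2.6,fy=2.6,interpolation=cv2.INTER_CUBIC))
E
```

```text
bench z 0.31739501306934287
cap? 178 [332. 167.] [ 573.3 -308.4   94.8] (array([ 574.2, -309.1]), array([44.9, 46. ]), 67.81)
cap? 39 [422. 167.] [ 577.7 -595.7   93.4] (array([ 575.9, -595.8]), array([ 6.5, 39.3]), 80.77)
cap? 79 [261. 168.] [566.9 -82.1  94.5] (array([568.5, -77.4]), array([174.2,  10.5]), 86.53)
cap? 265 [422. 204.] [ 460.9 -591.4   93.9] (array([ 465.6, -589.9]), array([187.4,  45.8]), 25.09)
cap? 181 [329. 199.] [ 472.9 -298.4   94.9] (array([ 473.2, -298.8]), array([43.6, 45.3]), 26.76)
cap? 27 [286. 209.] [ 439.2 -162.1   92.2] (array([ 438.7, -162.7]), array([ 2.2, 76.1]), 89.28)
cap? 184 [328. 236.] [ 354.6 -292.1   95.1] (array([ 355.1, -292.3]), array([46.2, 44.8]), 73.24)
blue 1343 [232.  83.] [854.6  18.9  50.8] ([[826, -90], [926, -90], [927, 128], [827, 128]], array([876.6,  19.2]), array([217.8, 100.4]), 89.78)
blue 3074 [139. 235.] [347.5 317.5   7.8] ([[247, 402], [263, 220], [452, 236], [436, 419]], array([349.4, 319.4]), array([190.3, 183.1]), 4.98)
blue 542 [258. 226.] [383.6 -73.9 130.8] ([[369, -174], [394, -174], [398, 28], [373, 28]], array([
[... 1286 characters left out ...]
orange 102 [224. 171.] [558.2  34.6 105.1] ([[473, 33], [624, 30], [624, 37], [473, 40]], array([548.4,  35.2]), array([  7.2, 151.2]), 88.85)
orange 92 [295. 170.] [ 563.4 -187.1  107.3] ([[476, -185], [476, -192], [621, -190], [621, -184]], array([ 548.2, -188. ]), array([144.8,   7. ]), 0.76)
orange 46 [488. 156.] [  693.1 -1053.8  -285.5] ([[661, -1053], [662, -1062], [722, -1053], [721, -1044]], array([  691.5, -1053.1]), array([61.2,  9.3]), 8.04)
tray 364 ([[483, 231], [633, 217], [647, 368], [497, 381]], array([564.8, 299.2]), array([151.2, 150.2]), 84.75)
grip 145 [359.9 317.   41.3] ([[348, 362], [356, 274], [371, 275], [364, 363]], array([359.9, 318.7]), array([15.8, 88.4]), 4.63)
```

View pics/z1.png

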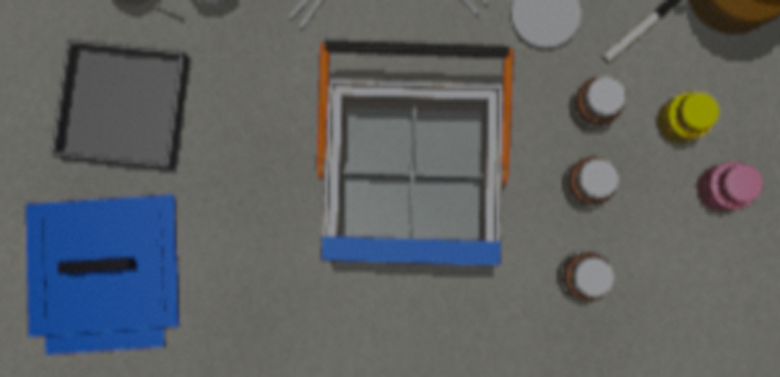

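```bash
cat >> h.py <<'E'
def cast(c,uv,z):
    uv=np.atleast_2d(uv).astype(float)
    d=np.c_[(uv[:,0]-c["cx"])/c["fx"],(uv[:,1]-c["cy"])/c["fy"],np.ones(len(uv))]@c["R"]
    o=-c["R"].T@c["t"]
    return (o+d*((z-o[2])/d[:,2])[:,None])[:,:2]
def uvof(m): v,u=np.nonzero(m); return np.c_[u,v]
def proj(c,X):
    p=np.atleast_2d(X)@c["R"].T+c["t"]; return np.c_[p[:,0]/p[:,2]*c["fx"]+c["cx"],p[:,1]/p[:,2]*c["fy"]+c["cy"]]
E
python3 - <<'E'
from h import *
for n in ["top","side"]:
    c,W=cloud(n); H=hsv(c); z=W[...,2]
    x,y=W[...,0],W[...,1]
    blue=(H[...,0]>100)&(H[...,0]<125)&(H[...,1]>130)&(x>340)&(x<430)&(abs(y+75)<130)
    b=blue&(z>126)&(z<138)
    print(n,"ledge top",b.sum(),rect(cast(c,uvof(b),131)), np.nanmedian(z[b]))
    org=(H[...,0]>3)&(H[...,0]<22)&(H[...,1]>150)&(x>440)&(x<660)&(abs(y+75)<160)
    for m,a,ce in comps(org,30): print(" org",a,np.round(np.nanpercentile(z[m],[10,50,90]),1),rect(cast(c,uvof(m),90)))
    blk=(H[...,2]<50)&(x>590)&(x<660)&(abs(y+75)<140)&(z>70)
    for m,a,ce in comps(blk,30): print(" bar",a,np.round(np.nanpercentile(z[m],[10,50,90]),1),rect(cast(c,uvof(m),88)))
    for k,(s,v) in enumerate([((573.3,-308.4),0),((472.9,-298.4),0),((354.6,-292.1),0)]):
        m=(np.hypot(x-s[0],y-s[1])<45)&(z>86)&(H[...,1]<60)
        print(" cap",rect(cast(c,uvof(m),95 if n=="top" else 90))[1:3], np.round(np.nanmean(W[m],0),1))
    hi=(z>100)&(z<128)&(x>400)&(x<620)&(y>-180)&(y<31)&~blue
    print(" rim",rect(np.c_[x[hi],y[hi]]), [np.round(np.nanpercentile(a[hi],[1,99]),1) for a in(x,y)])
E
```

```text
top ledge top 590 ([[369, -174], [395, -174], [399, 28], [372, 29]], array([383.6, -72.6]), array([202.5,  26.4]), 89.02) 131.0004084869346
 org 132 [ 94.2 104.5 114.5] ([[473, 31], [633, 30], [633, 40], [473, 41]], array([553.3,  35.6]), array([  9.7, 160. ]), 89.63)
 org 114 [ 95.3 105.8 114.8] ([[470, -184], [470, -194], [631, -193], [631, -184]], array([ 550.4, -188.6]), array([160.4,   9.6]), 0.11)
 bar 239 [116.6 119.4 122.5] ([[623, -187], [634, -187], [638, 31], [627, 31]], array([630.4, -78.2]), array([217.9,  11.6]), 88.97)
 cap (array([ 574.2, -308.5]), array([45.5, 46.1])) [ 573.7 -308.6   95.2]
 cap (array([ 473.1, -298.4]), array([44.1, 45.1])) [ 473.1 -298.8   95.2]
 cap (array([ 354.6, -292.8]), array([43.7, 46.2])) [ 354.5 -292.2   95.5]
 rim ([[400, 31], [400, -178], [620, -178], [620, 31]], array([510.1, -73.7]), array([219.7, 209. ]), 0.09) [array([401.8, 619.3]), array([-177.8,   29.8])]
side ledge top 621 ([[370, -177], [398, -177], [398, 28], [370, 28]], array([383.9, -74.4]), array([204.6,  28.2]), 89.99) 131.72811513551682
 org 257 [ 89.8 100.3 114.9] ([[464, -179], [466, -197], [649, -173], [647, -155]], array([ 556.6, -176.1]), array([184.4,  17.7]), 7.42)
 bar 166 [115.8 118.6 120.8] ([[641, -155], [652, -155], [654, 59], [643, 59]], array([647.7, -47.9]), array([213.9,  11.5]), 89.47)
 cap (array([ 578.9, -308.1]), array([53.7, 46.9])) [ 574.2 -311.2   95.7]
 cap (array([ 476.3, -298.6]), array([51.3, 46.8])) [ 473.4 -301.6   95.8]
 cap (array([ 357.5, -292.5]), array([49.8, 45.2])) [ 355.3 -295.1   95.7]
 rim ([[400, -180], [620, -180], [620, 31], [401, 31]], array([510.3, -74.6]), array([210.7, 219.5]), 89.95) [array([406.6, 619.5]), array([-179.2,   29.2])]
```

```bash
cat >> h.py <<'E'
def plan(x,y,z,yaw=None):
    s=monitor.read_state(); p=s["eef_pos"]; w=s["eef_rot"][2]
    d=np.array([x,y,z])-p; c_,s_=np.cos(w),np.sin(w)
    o=dict(tx=(d[0]*c_+d[1]*s_)/200,ty=-d[2]/200,tz=(-d[0]*s_+d[1]*c_)/200)
    if yaw is not None: o["turn"]=-((yaw-w+np.pi)%(2*np.pi)-np.pi)/np.pi
    print({k:round(v,4) for k,v in o.items()})
E
cat > p.py <<'E'
import sys; from h import *
print(st()); 
if len(sys.argv)>2: plan(*map(float,sys.argv[1:]))
E
python3 p.py 355 -293.3 205 -1.571; python3 p.py 370 330 205
```

```text
{'t': 0.3, 'p': array([220.6, 503.7, 205.3]), 'r': array([-1.5712e+00,  1.0000e-04, -4.1280e-01]), 'f': array([ 0.08,  0.26, -0.11]), 'g': 93.9}
{'tx': np.float64(2.2143), 'ty': np.float64(0.0014), 'tz': np.float64(-3.3808), 'turn': np.float64(0.3687)}
{'t': 0.3, 'p': array([220.6, 503.7, 205.3]), 'r': array([-1.5712e+00,  1.0000e-04, -4.1280e-01]), 'f': array([ 0.08,  0.26, -0.11]), 'g': 93.9}
{'tx': np.float64(1.0328), 'ty': np.float64(0.0014), 'tz': np.float64(-0.496)}
```

```bash
python3 -m creep '[{"tx":1,"tz":-0.5,"turn":0.3687,"fingers":70},{"tx":1,"tz":-0.5,"turn":0.3687,"fingers":70},{"tx":1,"tz":-0.5,"turn":0.3687,"fingers":70},{"tx":1,"tz":-0.5,"turn":0.3687,"fingers":70},{"tx":1,"tz":-0.5,"turn":0.3687,"fingers":70},{"tx":1,"tz":-0.5,"turn":0.3687,"fingers":70},{"tx":1,"tz":-0.5,"turn":0.3687,"fingers":70},{"tx":1,"tz":-0.5,"turn":0.3687,"fingers":70},{"tx":1,"tz":-0.5,"turn":0.3687,"fingers":70}]'; python3 p.py 355 -293 160 -1.571
```

```text
{'t': 0.3, 'p': array([220.6, 503.7, 205.3]), 'r': array([-1.5712e+00,  1.0000e-04, -4.1280e-01]), 'f': array([ 0.08,  0.26, -0.11]), 'g': 93.9}
{'tx': np.float64(2.2137), 'ty': np.float64(0.2264), 'tz': np.float64(-3.3794), 'turn': np.float64(0.3687)}$[0]: bad value
```

```bash
python3 -m creep '[{"tx":1,"ty":0,"tz":-0.5,"turn":0.3687,"fingers":70},{"tx":1,"ty":0,"tz":-0.5,"turn":0.3687,"fingers":70},{"tx":1,"ty":0,"tz":-0.5,"turn":0.3687,"fingers":70},{"tx":1,"ty":0,"tz":-0.5,"turn":0.3687,"fingers":70},{"tx":1,"ty":0,"tz":-0.5,"turn":0.3687,"fingers":70},{"tx":1,"ty":0,"tz":-0.5,"turn":0.3687,"fingers":70},{"tx":1,"ty":0,"tz":-0.5,"turn":0.3687,"fingers":70},{"tx":1,"ty":0,"tz":-0.5,"turn":0.3687,"fingers":70},{"tx":1,"ty":0,"tz":-0.5,"turn":0.3687,"fingers":70}]'; python3 p.py 355 -293 160 -1.571
```

```text
clock: 1.2
eef_pos: [363.7, 331.8, 205.3]
eef_rot: [-1.571, -0.0, -1.573]
wrist_force: [-0.0, -0.3, -0.1]
finger_gap: 69.9
{'t': 1.2, 'p': array([363.7, 331.8, 205.3]), 'r': array([-1.5710e+00, -4.0000e-04, -1.5729e+00]), 'f': array([-0.05, -0.33, -0.13]), 'g': 69.9}
{'tx': np.float64(3.1241), 'ty': np.float64(0.2263), 'tz': np.float64(-0.0369), 'turn': np.float64(-0.0006)}
```

```bash
python3 -m creep '[{"tx":1,"ty":0,"tz":0,"turn":0,"fingers":70},{"tx":1,"ty":0,"tz":0,"turn":0,"fingers":70},{"tx":1,"ty":0,"tz":0,"turn":0,"fingers":70},{"tx":1,"ty":0,"tz":0,"turn":0,"fingers":70},{"tx":1,"ty":0,"tz":0,"turn":0,"fingers":70}]' >/dev/null; python3 -m creep '[{"tx":1,"ty":0,"tz":0,"turn":0,"fingers":70},{"tx":1,"ty":0,"tz":0,"turn":0,"fingers":70},{"tx":1,"ty":0,"tz":0,"turn":0,"fingers":70},{"tx":1,"ty":0,"tz":0,"turn":0,"fingers":70},{"tx":1,"ty":0,"tz":0,"turn":0,"fingers":70}]' >/dev/null;python3 -m creep '[{"tx":1,"ty":0,"tz":0,"turn":0,"fingers":70},{"tx":1,"ty":0,"tz":0,"turn":0,"fingers":70},{"tx":1,"ty":0,"tz":0,"turn":0,"fingers":70},{"tx":1,"ty":0,"tz":0,"turn":0,"fingers":70},{"tx":1,"ty":0,"tz":0,"turn":0,"fingers":70}]' ; python3 p.py 355 -293 68 -1.571
```

```text
clock: 2.7
eef_pos: [361.3, -279.2, 205.7]
eef_rot: [-1.57, -0.001, -1.577]
wrist_force: [0.1, 0.5, 0.3]
finger_gap: 70.1
{'t': 2.7, 'p': array([ 361.3, -279.2,  205.7]), 'r': array([-1.5705e+00, -1.5000e-03, -1.5770e+00]), 'f': array([0.05, 0.46, 0.34]), 'g': 70.1}
{'tx': np.float64(0.0692), 'ty': np.float64(0.6885), 'tz': np.float64(-0.0311), 'turn': np.float64(-0.0019)}
```

```bash
cat > caps.py <<'E'
from h import *
for n in ["top","side"]:
    c,W=cloud(n); H=hsv(c); x,y,z=W[...,0],W[...,1],W[...,2]
    for m,a,ce in comps((z>84)&(z<104)&(H[...,1]<60)&(H[...,2]>110)&(x>250)&(x<650)&((y<-200)&(y>-450)),25):
        print(n,a,np.round(cast(c,uvof(m),95).mean(0) if n=="top" else np.nanmedian(W[m],0),1))
E
python3 caps.py
```

```text
top 158 [ 575.1 -309.7]
top 126 [ 477.6 -298. ]
side 316 [ 572.6 -311.8   96.6]
side 356 [ 472.4 -301.8   96.6]
side 415 [ 354.5 -295.8   96.5]
```

```bash
python3 -m creep '[{"tx":0.072,"ty":0.2,"tz":-0.031,"turn":-0.002,"fingers":70},{"tx":0.072,"ty":0.4,"tz":-0.031,"turn":-0.002,"fingers":70},{"tx":0.072,"ty":0.6,"tz":-0.031,"turn":-0.002,"fingers":70},{"tx":0.072,"ty":0.685,"tz":-0.031,"turn":-0.002,"fingers":70},{"tx":0.072,"ty":0.685,"tz":-0.031,"turn":-0.002,"fingers":70},{"tx":0.072,"ty":0.685,"tz":-0.031,"turn":-0.002,"fingers":40},{"tx":0.072,"ty":0.685,"tz":-0.031,"turn":-0.002,"fingers":40},{"tx":0.072,"ty":0.685,"tz":-0.031,"turn":-0.002,"fingers":40},{"tx":0.072,"ty":0.685,"tz":-0.031,"turn":-0.002,"fingers":40}]' 20; python3 p.py
```

```text
clock: 3.7
eef_pos: [355.8, -290.7, 69.7]
eef_rot: [-1.569, -0.002, -1.569]
wrist_force: [1.2, 0.8, 4.2]
finger_gap: 45.8
{'t': 3.7, 'p': array([ 355.8, -290.7,   69.7]), 'r': array([-1.569 , -0.002 , -1.5694]), 'f': array([1.15, 0.81, 4.19]), 'g': 45.8}
```

```bash
python3 -m creep '[{"tx":0,"ty":-0.15,"tz":0,"turn":0,"fingers":40},{"tx":0,"ty":-0.3,"tz":0,"turn":0,"fingers":40},{"tx":0,"ty":-0.45,"tz":0,"turn":0,"fingers":40},{"tx":0,"ty":-0.6,"tz":0,"turn":0,"fingers":40},{"tx":0,"ty":-0.7,"tz":0,"turn":0,"fingers":40},{"tx":0,"ty":-0.7,"tz":0,"turn":0,"fingers":40},{"tx":0,"ty":-0.7,"tz":0,"turn":0,"fingers":40},{"tx":0,"ty":-0.7,"tz":0,"turn":0,"fingers":40},{"tx":0,"ty":-0.7,"tz":0,"turn":0,"fingers":40}]'; python3 p.py;  python3 p.py; python3 p.py 435.7 -119.3 208 -1.586
```

```text
clock: 4.6
eef_pos: [355.2, -290.1, 208.5]
eef_rot: [-1.57, -0.001, -1.569]
wrist_force: [0.4, 0.1, -2.6]
finger_gap: 45.8
{'t': 4.6, 'p': array([ 355.2, -290.1,  208.5]), 'r': array([-1.5705e+00, -5.0000e-04, -1.5694e+00]), 'f': array([ 0.37,  0.12, -2.58]), 'g': 45.8}
{'t': 4.6, 'p': array([ 355.2, -290.1,  208.5]), 'r': array([-1.5705e+00, -5.0000e-04, -1.5694e+00]), 'f': array([ 0.37,  0.12, -2.58]), 'g': 45.8}
{'t': 4.6, 'p': array([ 355.2, -290.1,  208.5]), 'r': array([-1.5705e+00, -5.0000e-04, -1.5694e+00]), 'f': array([ 0.37,  0.12, -2.58]), 'g': 45.8}
{'tx': np.float64(-0.8536), 'ty': np.float64(0.0025), 'tz': np.float64(0.4034), 'turn': np.float64(0.0053)}
```

```bash
python3 p.py 524 -117.7 218 -1.586; python3 -m creep '[{"tx":0,"ty":-0.05,"tz":0,"turn":0.005,"fingers":40},{"tx":-0.2,"ty":-0.05,"tz":0.2,"turn":0.005,"fingers":40},{"tx":-0.4,"ty":-0.05,"tz":0.4,"turn":0.005,"fingers":40},{"tx":-0.6,"ty":-0.05,"tz":0.6,"turn":0.005,"fingers":40},{"tx":-0.8,"ty":-0.05,"tz":0.8,"turn":0.005,"fingers":40},{"tx":-0.861,"ty":-0.05,"tz":0.845,"turn":0.005,"fingers":40},{"tx":-0.861,"ty":-0.05,"tz":0.845,"turn":0.005,"fingers":40},{"tx":-0.861,"ty":-0.05,"tz":0.845,"turn":0.005,"fingers":40},{"tx":-0.861,"ty":-0.05,"tz":0.845,"turn":0.005,"fingers":40}]'; python3 p.py 524 -117.7 78 -1.586; python3 - <<'E'
from h import *
for n in("top","side"): cv2.imwrite(f"pics/b_{n}.png",optics.camera(n)["frame"][:,:,::-1])
E
```

```text
{'t': 4.6, 'p': array([ 355.2, -290.1,  208.5]), 'r': array([-1.5705e+00, -5.0000e-04, -1.5694e+00]), 'f': array([ 0.37,  0.12, -2.58]), 'g': 45.8}
{'tx': np.float64(-0.861), 'ty': np.float64(-0.0475), 'tz': np.float64(0.845), 'turn': np.float64(0.0053)}
clock: 5.5
eef_pos: [523.5, -118.4, 218.6]
eef_rot: [-1.571, -0.001, -1.586]
wrist_force: [0.2, 0.7, -2.3]
finger_gap: 45.9
{'t': 5.5, 'p': array([ 523.5, -118.4,  218.6]), 'r': array([-1.5708e+00, -7.0000e-04, -1.5861e+00]), 'f': array([ 0.22,  0.66, -2.31]), 'g': 45.9}
{'tx': np.float64(-0.0033), 'ty': np.float64(0.703), 'tz': np.float64(0.0022), 'turn': np.float64(-0.0)}
```

View pics/b_side.png

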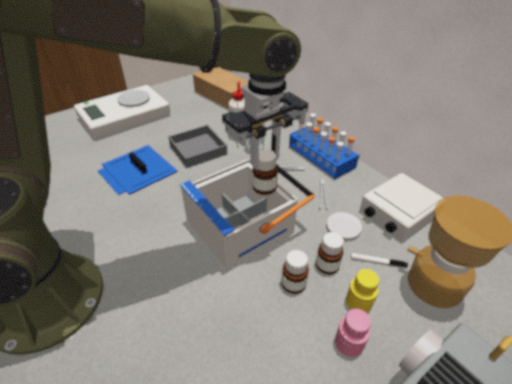

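The jar hangs upright above the far-right cell, at about (265,172) in the picture. Lowering it.

```bash
python3 -m creep '[{"tx":0,"ty":0.2,"tz":0,"turn":0,"fingers":40},{"tx":0,"ty":0.4,"tz":0,"turn":0,"fingers":40},{"tx":0,"ty":0.55,"tz":0,"turn":0,"fingers":40},{"tx":0,"ty":0.65,"tz":0,"turn":0,"fingers":40},{"tx":0,"ty":0.69,"tz":0,"turn":0,"fingers":40},{"tx":0,"ty":0.705,"tz":0,"turn":0,"fingers":40},{"tx":0,"ty":0.71,"tz":0,"turn":0,"fingers":40},{"tx":0,"ty":0.71,"tz":0,"turn":0,"fingers":40}]'; python3 p.py
```

```text
clock: 6.4
eef_pos: [524.0, -119.0, 77.8]
eef_rot: [-1.569, -0.001, -1.587]
wrist_force: [-0.0, 0.3, -2.1]
finger_gap: 45.4
{'t': 6.4, 'p': array([ 524. , -119. ,   77.8]), 'r': array([-1.5688e+00, -1.1000e-03, -1.5871e+00]), 'f': array([-0.01,  0.29, -2.12]), 'g': 45.4}
```

```bash
python3 -m creep '[{"tx":0,"ty":0.006,"tz":0,"turn":0,"fingers":40},{"tx":0,"ty":0.012,"tz":0,"turn":0,"fingers":40},{"tx":0,"ty":0.014,"tz":0,"turn":0,"fingers":40},{"tx":0,"ty":0.014,"tz":0,"turn":0,"fingers":40}]'; python3 p.py
```

```text
clock: 6.8
eef_pos: [524.4, -119.3, 75.7]
eef_rot: [-1.568, -0.002, -1.587]
wrist_force: [-0.1, -1.4, 5.9]
finger_gap: 45.7
{'t': 6.8, 'p': array([ 524.4, -119.3,   75.7]), 'r': array([-1.5675, -0.0017, -1.5871]), 'f': array([-0.12, -1.41,  5.86]), 'g': 45.7}
```

```bash
python3 -m creep '[{"tx":0,"ty":0,"tz":0,"turn":0,"fingers":57},{"tx":0,"ty":0,"tz":0,"turn":0,"fingers":57},{"tx":0,"ty":0,"tz":0,"turn":0,"fingers":57},{"tx":0,"ty":-0.1,"tz":0,"turn":0,"fingers":57},{"tx":0,"ty":-0.3,"tz":0,"turn":0,"fingers":57},{"tx":0,"ty":-0.5,"tz":0,"turn":0,"fingers":57},{"tx":0,"ty":-0.66,"tz":0,"turn":0,"fingers":70},{"tx":0,"ty":-0.66,"tz":0,"turn":0,"fingers":70}]'; python3 p.py 473 -299.5 160 -1.571; python3 caps.py
```

```text
clock: 7.6
eef_pos: [525.4, -119.3, 212.0]
eef_rot: [-1.561, -0.003, -1.587]
wrist_force: [0.0, 0.4, -0.1]
finger_gap: 68.3
{'t': 7.6, 'p': array([ 525.4, -119.3,  212. ]), 'r': array([-1.5609, -0.0035, -1.5869]), 'f': array([ 0.03,  0.39, -0.12]), 'g': 68.3}
{'tx': np.float64(0.9049), 'ty': np.float64(0.2601), 'tz': np.float64(-0.2476), 'turn': np.float64(-0.0051)}
top 157 [ 575.3 -309.8]
top 163 [ 474.  -300.2]
side 317 [ 573.2 -312.    96.5]
side 358 [ 472.5 -302.2   96.4]
```

```bash
python3 -m creep '[{"tx":0.25,"ty":0,"tz":-0.06,"turn":-0.005,"fingers":70},{"tx":0.5,"ty":0,"tz":-0.12,"turn":-0.005,"fingers":70},{"tx":0.75,"ty":0.1,"tz":-0.2,"turn":-0.005,"fingers":70},{"tx":0.907,"ty":0.26,"tz":-0.248,"turn":-0.005,"fingers":70},{"tx":0.907,"ty":0.26,"tz":-0.248,"turn":-0.005,"fingers":70},{"tx":0.907,"ty":0.26,"tz":-0.248,"turn":-0.005,"fingers":70}]' >/dev/null; python3 p.py 473 -300.5 69 -1.571
```

```text
{'t': 8.3, 'p': array([ 470.6, -299.7,  153.5]), 'r': array([-1.5704e+00,  6.0000e-04, -1.5730e+00]), 'f': array([0.57, 0.02, 0.58]), 'g': 70.0}
{'tx': np.float64(0.004), 'ty': np.float64(0.4226), 'tz': np.float64(0.012), 'turn': np.float64(-0.0006)}
```

```bash
python3 -m creep '[{"tx":0.004,"ty":0.2,"tz":0.012,"turn":0,"fingers":70},{"tx":0.004,"ty":0.4,"tz":0.012,"turn":0,"fingers":70},{"tx":0.004,"ty":0.42,"tz":0.012,"turn":0,"fingers":70},{"tx":0.004,"ty":0.42,"tz":0.012,"turn":0,"fingers":70},{"tx":0.004,"ty":0.42,"tz":0.012,"turn":0,"fingers":40},{"tx":0.004,"ty":0.42,"tz":0.012,"turn":0,"fingers":40},{"tx":0.004,"ty":0.42,"tz":0.012,"turn":0,"fingers":40},{"tx":0.004,"ty":0.42,"tz":0.012,"turn":0,"fingers":40},{"tx":0.004,"ty":0.42,"tz":0.012,"turn":0,"fingers":40}]' 20; python3 -m creep '[{"tx":0,"ty":-0.15,"tz":0,"turn":0,"fingers":40},{"tx":0,"ty":-0.3,"tz":0,"turn":0,"fingers":40},{"tx":0,"ty":-0.45,"tz":0,"turn":0,"fingers":40},{"tx":0,"ty":-0.6,"tz":0,"turn":0,"fingers":40},{"tx":0,"ty":-0.73,"tz":0,"turn":0,"fingers":40},{"tx":0,"ty":-0.73,"tz":0,"turn":0,"fingers":40},{"tx":0,"ty":-0.73,"tz":0,"turn":0,"fingers":40},{"tx":0,"ty":-0.73,"tz":0,"turn":0,"fingers":40}]'; python3 p.py 525.7 -30.7 218 -1.586
```

```text
clock: 9.2
eef_pos: [473.5, -300.8, 70.5]
eef_rot: [-1.569, -0.0, -1.573]
wrist_force: [1.3, 0.2, 6.0]
finger_gap: 46.0
clock: 10.0
eef_pos: [472.8, -300.4, 215.1]
eef_rot: [-1.571, 0.001, -1.573]
wrist_force: [-0.1, -0.3, -0.8]
finger_gap: 45.5
{'t': 10.0, 'p': array([ 472.8, -300.4,  215.1]), 'r': array([-1.5706e+00,  8.0000e-04, -1.5731e+00]), 'f': array([-0.12, -0.28, -0.84]), 'g': 45.5}
{'tx': np.float64(-1.3493), 'ty': np.float64(-0.0143), 'tz': np.float64(0.2613), 'turn': np.float64(0.0041)}
```

```bash
python3 -m creep '[{"tx":-0.2,"ty":-0.06,"tz":0.05,"turn":0,"fingers":40},{"tx":-0.4,"ty":-0.06,"tz":0.1,"turn":0,"fingers":40},{"tx":-0.6,"ty":-0.06,"tz":0.1,"turn":0,"fingers":40},{"tx":-0.8,"ty":-0.06,"tz":0.1,"turn":0,"fingers":40},{"tx":-1,"ty":-0.06,"tz":0.1,"turn":0,"fingers":40}]'; python3 -m creep '[{"tx":-0.2,"ty":0,"tz":0.05,"turn":0,"fingers":40},{"tx":-0.4,"ty":0,"tz":0.1,"turn":0,"fingers":40},{"tx":-0.6,"ty":0,"tz":0.1,"turn":0,"fingers":40},{"tx":-0.8,"ty":0,"tz":0.1,"turn":0,"fingers":40},{"tx":-1,"ty":0,"tz":0.1,"turn":0,"fingers":40}]'; python3 p.py 530 270 225 -1.571
```

```text
clock: 10.5
eef_pos: [492.6, -98.8, 226.0]
eef_rot: [-1.573, 0.001, -1.573]
wrist_force: [0.9, 0.4, -0.7]
finger_gap: 45.8
clock: 11.0
eef_pos: [512.5, 102.7, 225.0]
eef_rot: [-1.575, 0.001, -1.573]
wrist_force: [0.8, -0.3, -0.0]
finger_gap: 45.7
{'t': 11.0, 'p': array([512.5, 102.7, 225. ]), 'r': array([-1.5746e+00,  1.1000e-03, -1.5733e+00]), 'f': array([ 0.82, -0.27, -0.04]), 'g': 45.7}
{'tx': np.float64(-0.8368), 'ty': np.float64(0.0002), 'tz': np.float64(0.0853), 'turn': np.float64(-0.0007)}
```

```bash
python3 -m creep '[{"tx":-0.2,"ty":0,"tz":0.03,"turn":0,"fingers":40},{"tx":-0.4,"ty":0,"tz":0.06,"turn":0,"fingers":40},{"tx":-0.6,"ty":0,"tz":0.08,"turn":0,"fingers":40},{"tx":-0.8,"ty":0,"tz":0.085,"turn":0,"fingers":40},{"tx":-0.837,"ty":0,"tz":0.085,"turn":0,"fingers":40},{"tx":-0.837,"ty":0,"tz":0.085,"turn":0,"fingers":40},{"tx":-0.837,"ty":0,"tz":0.085,"turn":0,"fingers":40},{"tx":-0.837,"ty":0.2,"tz":0.085,"turn":0,"fingers":40},{"tx":-0.837,"ty":0.4,"tz":0.085,"turn":0,"fingers":40},{"tx":-0.837,"ty":0.6,"tz":0.085,"turn":0,"fingers":40},{"tx":-0.837,"ty":0.7,"tz":0.085,"turn":0,"fingers":40},{"tx":-0.837,"ty":0.735,"tz":0.085,"turn":0,"fingers":40},{"tx":-0.837,"ty":0.735,"tz":0.085,"turn":0,"fingers":40},{"tx":-0.837,"ty":0.735,"tz":0.085,"turn":0,"fingers":40}]'; python3 p.py
```

```text
clock: 12.4
eef_pos: [530.2, 270.0, 79.7]
eef_rot: [-1.573, 0.002, -1.574]
wrist_force: [-0.5, 1.1, -0.7]
finger_gap: 46.2
{'t': 12.4, 'p': array([530.2, 270. ,  79.7]), 'r': array([-1.5728,  0.0019, -1.574 ]), 'f': array([-0.55,  1.06, -0.73]), 'g': 46.2}
```

```bash
python3 -m creep '[{"tx":0,"ty":0.008,"tz":0,"turn":0,"fingers":40},{"tx":0,"ty":0.014,"tz":0,"turn":0,"fingers":40},{"tx":0,"ty":0.019,"tz":0,"turn":0,"fingers":40},{"tx":0,"ty":0.022,"tz":0,"turn":0,"fingers":40},{"tx":0,"ty":0.022,"tz":0,"turn":0,"fingers":40}]'; python3 p.py
```

```text
clock: 12.9
eef_pos: [530.3, 270.1, 75.5]
eef_rot: [-1.572, 0.002, -1.574]
wrist_force: [0.0, -0.4, 2.7]
finger_gap: 45.9
{'t': 12.9, 'p': array([530.3, 270.1,  75.5]), 'r': array([-1.5723,  0.0022, -1.5739]), 'f': array([ 0.02, -0.43,  2.74]), 'g': 45.9}
```

Contact with the tray floor. Release, rise and look.

```bash
python3 -m creep '[{"tx":0,"ty":0,"tz":0,"turn":0,"fingers":60},{"tx":0,"ty":0,"tz":0,"turn":0,"fingers":60},{"tx":0,"ty":0,"tz":0,"turn":0,"fingers":60},{"tx":0,"ty":-0.1,"tz":0,"turn":0,"fingers":60},{"tx":0,"ty":-0.3,"tz":0,"turn":0,"fingers":60},{"tx":0,"ty":-0.5,"tz":0,"turn":0,"fingers":60},{"tx":0,"ty":-0.7,"tz":0,"turn":0,"fingers":70},{"tx":0,"ty":-0.7,"tz":0,"turn":0,"fingers":70}]'; python3 p.py 575 -309.5 165 -1.571; python3 caps.py;python3 - <<'E'
from h import *
for n in("top","side"): cv2.imwrite(f"pics/c_{n}.png",optics.camera(n)["frame"][:,:,::-1])
E
```

```text
clock: 13.7
eef_pos: [532.0, 270.5, 221.3]
eef_rot: [-1.564, 0.006, -1.574]
wrist_force: [0.3, -0.4, 0.2]
finger_gap: 69.2
{'t': 13.7, 'p': array([532. , 270.5, 221.3]), 'r': array([-1.5643,  0.0056, -1.5738]), 'f': array([ 0.26, -0.37,  0.16]), 'g': 69.2}
{'tx': np.float64(2.8993), 'ty': np.float64(0.2817), 'tz': np.float64(0.2234), 'turn': np.float64(-0.0009)}
top 158 [ 575.1 -309.8]
side 316 [ 573.1 -311.9   96.5]
```

View pics/c_side.png

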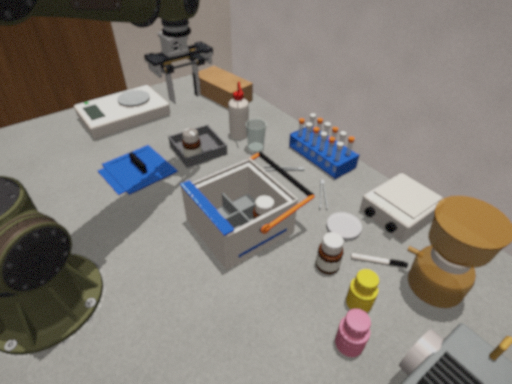

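The empty jar stands upright in the tray at (191,141), and the full jar's cap shows in the far cell at (264,204). The lid at (137,170) looks turned compared with before, so I'll re-measure it later. Fetching the last jar.

```bash
python3 -m creep '[{"tx":0.25,"ty":0,"tz":0,"turn":0,"fingers":70},{"tx":0.5,"ty":0,"tz":0,"turn":0,"fingers":70},{"tx":0.75,"ty":0,"tz":0,"turn":0,"fingers":70},{"tx":1,"ty":0,"tz":0.05,"turn":0,"fingers":70}]'>/dev/null;python3 -m creep '[{"tx":0.25,"ty":0,"tz":0,"turn":0,"fingers":70},{"tx":0.5,"ty":0,"tz":0,"turn":0,"fingers":70},{"tx":0.75,"ty":0,"tz":0,"turn":0,"fingers":70},{"tx":1,"ty":0,"tz":0.05,"turn":0,"fingers":70}]' ; python3 p.py 574.5 -310 165 -1.571
```

```text
clock: 14.7
eef_pos: [546.0, -130.3, 211.2]
eef_rot: [-1.578, 0.002, -1.573]
wrist_force: [0.5, -0.5, 0.7]
finger_gap: 70.1
{'t': 14.7, 'p': array([ 546. , -130.3,  211.2]), 'r': array([-1.5785,  0.0018, -1.5735]), 'f': array([ 0.54, -0.46,  0.65]), 'g': 70.1}
{'tx': np.float64(0.8983), 'ty': np.float64(0.2312), 'tz': np.float64(0.1451), 'turn': np.float64(-0.0008)}
```

```bash
python3 -m creep '[{"tx":0.25,"ty":0,"tz":0.06,"turn":0,"fingers":70},{"tx":0.5,"ty":0,"tz":0.12,"turn":0,"fingers":70},{"tx":0.75,"ty":0.1,"tz":0.145,"turn":0,"fingers":70},{"tx":0.9,"ty":0.23,"tz":0.145,"turn":0,"fingers":70},{"tx":0.9,"ty":0.23,"tz":0.145,"turn":0,"fingers":70},{"tx":0.9,"ty":0.23,"tz":0.145,"turn":0,"fingers":70}]' ; python3 p.py 574.5 -310 69 -1.571;python3 caps.py
```

```text
clock: 15.3
eef_pos: [573.4, -310.3, 162.7]
eef_rot: [-1.581, 0.004, -1.575]
wrist_force: [0.3, 0.9, 0.6]
finger_gap: 70.2
{'t': 15.3, 'p': array([ 573.4, -310.3,  162.7]), 'r': array([-1.5815,  0.0037, -1.5747]), 'f': array([0.29, 0.94, 0.56]), 'g': 70.2}
{'tx': np.float64(-0.0016), 'ty': np.float64(0.4683), 'tz': np.float64(0.0055), 'turn': np.float64(-0.0012)}
side 316 [ 573.1 -311.6   96.6]
```

```bash
python3 -m creep '[{"tx":0,"ty":0.2,"tz":0.005,"turn":0,"fingers":70},{"tx":0,"ty":0.4,"tz":0.005,"turn":0,"fingers":70},{"tx":0,"ty":0.465,"tz":0.005,"turn":0,"fingers":70},{"tx":0,"ty":0.465,"tz":0.005,"turn":0,"fingers":70},{"tx":0,"ty":0.465,"tz":0.005,"turn":0,"fingers":40},{"tx":0,"ty":0.465,"tz":0.005,"turn":0,"fingers":40},{"tx":0,"ty":0.465,"tz":0.005,"turn":0,"fingers":40},{"tx":0,"ty":0.465,"tz":0.005,"turn":0,"fingers":40},{"tx":0,"ty":0.465,"tz":0.005,"turn":0,"fingers":40}]' 20; python3 -m creep '[{"tx":0,"ty":-0.15,"tz":0,"turn":0,"fingers":40},{"tx":0,"ty":-0.3,"tz":0,"turn":0,"fingers":40},{"tx":0,"ty":-0.45,"tz":0,"turn":0,"fingers":40},{"tx":0,"ty":-0.6,"tz":0,"turn":0,"fingers":40},{"tx":0,"ty":-0.75,"tz":0,"turn":0,"fingers":40},{"tx":0,"ty":-0.75,"tz":0,"turn":0,"fingers":40},{"tx":0,"ty":-0.75,"tz":0,"turn":0,"fingers":40},{"tx":0,"ty":-0.75,"tz":0,"turn":0,"fingers":40}]'; python3 p.py 525.7 -30.7 218 -1.586
```

```text
clock: 16.3
eef_pos: [575.3, -309.5, 73.4]
eef_rot: [-1.576, 0.001, -1.573]
wrist_force: [0.8, -0.1, 7.6]
finger_gap: 45.5
clock: 17.1
eef_pos: [575.7, -309.4, 221.9]
eef_rot: [-1.578, 0.002, -1.573]
wrist_force: [-0.4, 0.2, -1.4]
finger_gap: 45.7
{'t': 17.1, 'p': array([ 575.7, -309.4,  221.9]), 'r': array([-1.5782,  0.0018, -1.5727]), 'f': array([-0.37,  0.22, -1.38]), 'g': 45.7}
{'tx': np.float64(-1.393), 'ty': np.float64(0.0197), 'tz': np.float64(-0.2528), 'turn': np.float64(0.0042)}
```

```bash
for i in 1 2 3; do python3 -m creep '[{"tx":0,"ty":0,"tz":0,"turn":0,"fingers":40},{"tx":0,"ty":0,"tz":0,"turn":0,"fingers":40}]' | grep wrist; done; python3 - <<'E'
from h import *
print(np.round([ (optics.camera("wrist"),monitor.read_state()["wrist_force"][2])[1] for i in range(10)],2))
E
```

```text
wrist_force: [-0.2, 0.6, 0.6]
wrist_force: [0.8, -0.8, -0.5]
wrist_force: [0.0, -0.4, -0.6]
[-1.11 -0.41  0.49  0.04 -1.08  1.04 -0.41 -0.06 -0.61 -0.29]
```

```bash
python3 - <<'E'
from h import *
c,W=cloud("side"); x,y,z=W[...,0],W[...,1],W[...,2]
m=(z>60)&(z<230)&(x>600)&(x<900)&(y>150)&(y<450)
for mm,a,ce in comps(m,30): print(a,np.round(ce),rect(W[mm][:,:2])[1:],np.nanmax(z[mm]))
m=(z>60)&(z<110)&(x>450)&(x<700)&(y>200)&(y<420)
for mm,a,ce in comps(m,30): print("traycap",a,np.round(ce),np.nanmedian(W[mm],0))
E
```

```text
894 [245. 116.] (array([747.9, 309.1]), array([300.8,  87.9]), 80.14) 192.8016850510752
traycap 300 [191. 138.] [526.14320785 256.78345465  86.22031979]
```

```bash
python3 -m creep '[{"tx":-0.2,"ty":-0.03,"tz":0,"turn":0,"fingers":40},{"tx":-0.4,"ty":-0.03,"tz":0,"turn":0,"fingers":40},{"tx":-0.6,"ty":-0.03,"tz":0,"turn":0,"fingers":40},{"tx":-0.8,"ty":-0.03,"tz":0,"turn":0,"fingers":40},{"tx":-1,"ty":-0.03,"tz":0,"turn":0,"fingers":40}]' >/dev/null; python3 -m creep '[{"tx":-0.2,"ty":0,"tz":0,"turn":0,"fingers":40},{"tx":-0.4,"ty":0,"tz":0,"turn":0,"fingers":40},{"tx":-0.6,"ty":0,"tz":0,"turn":0,"fingers":40},{"tx":-0.8,"ty":0,"tz":0,"turn":0,"fingers":40},{"tx":-1,"ty":0,"tz":0,"turn":0,"fingers":40}]'>/dev/null;  python3 -m creep '[{"tx":-0.2,"ty":0,"tz":0,"turn":0,"fingers":40},{"tx":-0.4,"ty":0,"tz":0,"turn":0,"fingers":40},{"tx":-0.6,"ty":0,"tz":0,"turn":0,"fingers":40},{"tx":-0.8,"ty":0,"tz":0,"turn":0,"fingers":40},{"tx":-1,"ty":0,"tz":0,"turn":0,"fingers":40}]'; python3 p.py 588 330 82 -1.571
```

```text
clock: 19.75
eef_pos: [576.0, 295.6, 228.7]
eef_rot: [-1.58, 0.003, -1.573]
wrist_force: [-0.1, -0.0, -0.7]
finger_gap: 45.6
{'t': 19.75, 'p': array([576. , 295.6, 228.7]), 'r': array([-1.5795,  0.0031, -1.5728]), 'f': array([-0.05, -0.02, -0.72]), 'g': 45.6}
{'tx': np.float64(-0.172), 'ty': np.float64(0.7333), 'tz': np.float64(0.0598), 'turn': np.float64(-0.0006)}
```

```bash
python3 -m creep '[{"tx":-0.172,"ty":0,"tz":0.06,"turn":0,"fingers":40},{"tx":-0.172,"ty":0,"tz":0.06,"turn":0,"fingers":40},{"tx":-0.172,"ty":0,"tz":0.06,"turn":0,"fingers":40},{"tx":-0.172,"ty":0.2,"tz":0.06,"turn":0,"fingers":40},{"tx":-0.172,"ty":0.4,"tz":0.06,"turn":0,"fingers":40},{"tx":-0.172,"ty":0.6,"tz":0.06,"turn":0,"fingers":40},{"tx":-0.172,"ty":0.7,"tz":0.06,"turn":0,"fingers":40},{"tx":-0.172,"ty":0.735,"tz":0.06,"turn":0,"fingers":40},{"tx":-0.172,"ty":0.735,"tz":0.06,"turn":0,"fingers":40},{"tx":-0.172,"ty":0.735,"tz":0.06,"turn":0,"fingers":40}]'; python3 p.py
```

```text
clock: 20.75
eef_pos: [587.5, 330.3, 83.6]
eef_rot: [-1.577, 0.004, -1.573]
wrist_force: [0.1, -0.3, 0.5]
finger_gap: 45.5
{'t': 20.75, 'p': array([587.5, 330.3,  83.6]), 'r': array([-1.5773,  0.0042, -1.5734]), 'f': array([ 0.12, -0.3 ,  0.51]), 'g': 45.5}
```

```bash
python3 -m creep '[{"tx":0,"ty":0.01,"tz":0,"turn":0,"fingers":40},{"tx":0,"ty":0.018,"tz":0,"turn":0,"fingers":40},{"tx":0,"ty":0.023,"tz":0,"turn":0,"fingers":40},{"tx":0,"ty":0.027,"tz":0,"turn":0,"fingers":40},{"tx":0,"ty":0.027,"tz":0,"turn":0,"fingers":40}]'; python3 p.py
```

```text
clock: 21.25
eef_pos: [587.6, 330.4, 78.4]
eef_rot: [-1.577, 0.004, -1.573]
wrist_force: [0.2, -0.6, 2.5]
finger_gap: 45.6
{'t': 21.25, 'p': array([587.6, 330.4,  78.4]), 'r': array([-1.577 ,  0.0044, -1.5733]), 'f': array([ 0.16, -0.58,  2.47]), 'g': 45.6}
```

```bash
python3 -m creep '[{"tx":0,"ty":0,"tz":0,"turn":0,"fingers":58},{"tx":0,"ty":0,"tz":0,"turn":0,"fingers":58},{"tx":0,"ty":0,"tz":0,"turn":0,"fingers":58},{"tx":0,"ty":-0.1,"tz":0,"turn":0,"fingers":58},{"tx":0,"ty":-0.3,"tz":0,"turn":0,"fingers":60},{"tx":0,"ty":-0.5,"tz":0,"turn":0,"fingers":60},{"tx":0,"ty":-0.7,"tz":0,"turn":0,"fingers":94},{"tx":0.25,"ty":-0.8,"tz":0,"turn":0,"fingers":94},{"tx":0.5,"ty":-0.8,"tz":0,"turn":0,"fingers":94},{"tx":0.75,"ty":-0.8,"tz":-0.2,"turn":0,"fingers":94},{"tx":1,"ty":-0.8,"tz":-0.4,"turn":0,"fingers":94},{"tx":1,"ty":-0.8,"tz":-0.6,"turn":0,"fingers":94}]'; python3 - <<'E'
from h import *
for n in("top","side"): cv2.imwrite(f"pics/d_{n}.png",optics.camera(n)["frame"][:,:,::-1])
for n in("top","side"):
    c,W=cloud(n); H=hsv(c); x,y,z=W[...,0],W[...,1],W[...,2]
    reg=(x>200)&(x<480)&(y>170)&(y<470)
    for mm,a,ce in comps(reg&(z>25)&(z<55)&(H[...,2]<70),20):
        print(n,"grip",a,np.round(np.nanmedian(W[mm],0),1),rect(cast(c,uvof(mm),41)))
    b=reg&(H[...,0]>100)&(H[...,0]<125)&(H[...,1]>130)&(z<20)
    print(n,"lid",rect(cast(c,uvof(b),7)))
E
```

```text
clock: 22.45
eef_pos: [480.1, 132.7, 237.8]
eef_rot: [-1.577, 0.004, -1.576]
wrist_force: [-0.1, 0.0, 0.8]
finger_gap: 93.7
top grip 47 [359.4 342.2  41.6] ([[352, 359], [353, 324], [366, 324], [365, 360]], array([359.1, 341.7]), array([12.9, 35.3]), 2.81)
top lid ([[248, 407], [258, 242], [448, 252], [439, 418]], array([348.3, 329.9]), array([191.1, 166. ]), 3.2)
side grip 95 [358.6 309.4  40. ] ([[345, 353], [351, 257], [368, 258], [362, 354]], array([356.5, 305.8]), array([16.8, 96.1]), 3.43)
side lid ([[248, 402], [263, 215], [451, 230], [436, 417]], array([349.7, 315.9]), array([188.8, 187. ]), 4.57)
```

View pics/d_top.png

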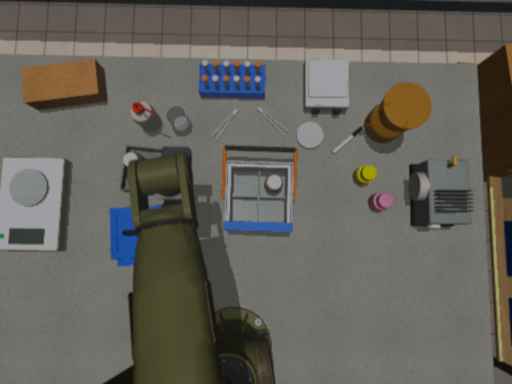

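View pics/d_side.png

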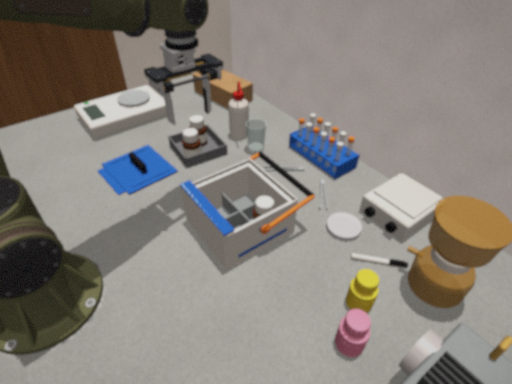

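All three jars are sorted: two caps stand in the tray at (191,135) and (197,122) in the side view, and one in the carrier at (264,204). The bench on the right is clear of brown jars. The lid at (137,168) agrees with the first measurement. Going over the lid.

```bash
python3 - <<'E'
from h import *
im=cv2.imread("pics/top0.png")[:,:,::-1]; c=optics.camera("top"); 
H=cv2.cvtColor(np.ascontiguousarray(im),cv2.COLOR_RGB2HSV)
m=np.zeros(im.shape[:2],bool); m[215:255,112:165]=True
m&=(H[...,2]<60)
for mm,a,ce in comps(m,40): print(a,ce,rect(cast(c,uvof(mm),41)))
E
python3 p.py 359.9 318.5 200 0.085
```

```text
108 [136.59259259 231.90740741] ([[351, 359], [358, 269], [370, 270], [363, 360]], array([360.3, 314.4]), array([11.7, 90.1]), 4.57)
{'t': 22.7, 'p': array([481.5, 135.5, 238.9]), 'r': array([-1.5754,  0.0047, -1.5734]), 'f': array([-0.36,  0.52, -0.06]), 'g': 93.9}
{'tx': np.float64(-0.9136), 'ty': np.float64(0.1947), 'tz': np.float64(-0.6106), 'turn': np.float64(-0.5279)}
```

```bash
python3 -m creep '[{"tx":-0.2,"ty":0,"tz":-0.15,"turn":-0.528,"fingers":94},{"tx":-0.4,"ty":0,"tz":-0.3,"turn":-0.528,"fingers":94},{"tx":-0.6,"ty":0,"tz":-0.45,"turn":-0.528,"fingers":94},{"tx":-0.8,"ty":0,"tz":-0.6,"turn":-0.528,"fingers":94},{"tx":-0.91,"ty":0.1,"tz":-0.61,"turn":-0.528,"fingers":94},{"tx":-0.91,"ty":0.195,"tz":-0.61,"turn":-0.528,"fingers":94},{"tx":-0.91,"ty":0.195,"tz":-0.61,"turn":-0.528,"fingers":94},{"tx":-0.91,"ty":0.195,"tz":-0.61,"turn":-0.528,"fingers":94},{"tx":-0.91,"ty":0.195,"tz":-0.61,"turn":-0.528,"fingers":94},{"tx":-0.91,"ty":0.195,"tz":-0.61,"turn":-0.528,"fingers":94},{"tx":-0.91,"ty":0.195,"tz":-0.61,"turn":-0.528,"fingers":94},{"tx":-0.91,"ty":0.195,"tz":-0.61,"turn":-0.528,"fingers":94},{"tx":-0.91,"ty":0.195,"tz":-0.61,"turn":-0.528,"fingers":94},{"tx":-0.91,"ty":0.195,"tz":-0.61,"turn":-0.528,"fingers":94}]'; python3 p.py 359.9 317 70 0.085; python3 - <<'E'
from h import *
c=optics.camera("wrist"); cv2.imwrite("pics/e_w.png",c["frame"][:,:,::-1])
np.save("ew.npy",c["range_z"])
E
```

```text
clock: 24.1
eef_pos: [360.1, 318.3, 201.2]
eef_rot: [-1.566, 0.004, 0.082]
wrist_force: [1.4, 0.3, 0.2]
finger_gap: 93.9
{'t': 24.1, 'p': array([360.1, 318.3, 201.2]), 'r': array([-1.5657,  0.0043,  0.0821]), 'f': array([1.41, 0.3 , 0.16]), 'g': 93.9}
{'tx': np.float64(-0.0013), 'ty': np.float64(0.6562), 'tz': np.float64(-0.0064), 'turn': np.float64(-0.0009)}
```

View pics/e_w.png

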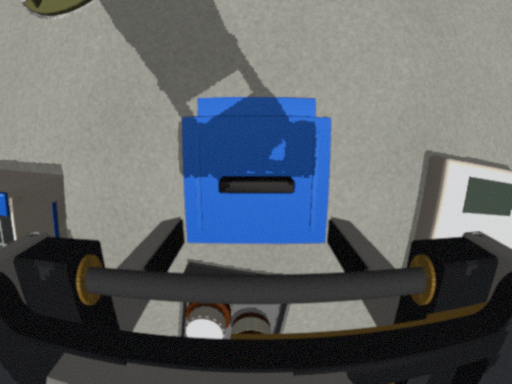

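The bar is centred between the fingers: it spans columns 219–294 and the fingertips are at 183 and 329. Descending onto it.

```bash
python3 -m creep '[{"tx":0.01,"ty":0.2,"tz":0,"turn":0,"fingers":94},{"tx":0.01,"ty":0.4,"tz":0,"turn":0,"fingers":94},{"tx":0.01,"ty":0.6,"tz":0,"turn":0,"fingers":94},{"tx":0.01,"ty":0.72,"tz":0,"turn":0,"fingers":94},{"tx":0.01,"ty":0.75,"tz":0,"turn":0,"fingers":94},{"tx":0.01,"ty":0.75,"tz":0,"turn":0,"fingers":94}]'; python3 p.py; python3 - <<'E'
from h import *
c=optics.camera("wrist"); cv2.imwrite("pics/f_w.png",c["frame"][:,:,::-1])
E
```

```text
clock: 24.75
eef_pos: [361.3, 319.1, 51.2]
eef_rot: [-1.566, 0.005, 0.082]
wrist_force: [-1.0, 1.3, 0.2]
finger_gap: 94.2
{'t': 24.75, 'p': array([361.3, 319.1,  51.2]), 'r': array([-1.5662,  0.005 ,  0.0818]), 'f': array([-1.01,  1.26,  0.17]), 'g': 94.2}
```

View pics/f_w.png

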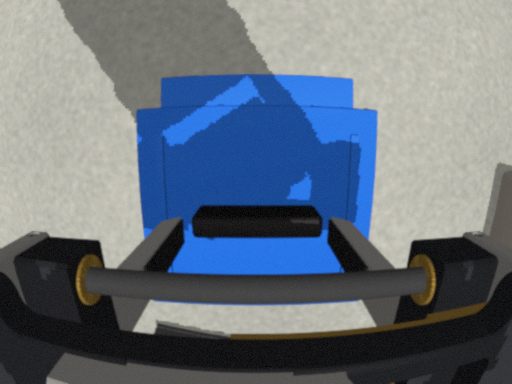

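```bash
python3 -m creep '[{"tx":0.01,"ty":0.04,"tz":0.002,"turn":0,"fingers":94},{"tx":0.01,"ty":0.08,"tz":0.002,"turn":0,"fingers":94},{"tx":0.01,"ty":0.12,"tz":0.002,"turn":0,"fingers":94},{"tx":0.01,"ty":0.16,"tz":0.002,"turn":0,"fingers":94},{"tx":0.01,"ty":0.18,"tz":0.002,"turn":0,"fingers":94},{"tx":0.01,"ty":0.185,"tz":0.002,"turn":0,"fingers":94},{"tx":0.01,"ty":0.185,"tz":0.002,"turn":0,"fingers":94}]'; python3 p.py
```

```text
clock: 25.5
eef_pos: [363.5, 320.2, 15.1]
eef_rot: [-1.565, 0.004, 0.082]
wrist_force: [-1.3, 0.1, 0.2]
finger_gap: 94.1
{'t': 25.5, 'p': array([363.5, 320.2,  15.1]), 'r': array([-1.5653,  0.0036,  0.082 ]), 'f': array([-1.25,  0.12,  0.24]), 'g': 94.1}
```

```bash
python3 -m creep '[{"tx":0,"ty":0,"tz":-0.005,"turn":0,"fingers":84},{"tx":0,"ty":0,"tz":-0.005,"turn":0,"fingers":84},{"tx":0,"ty":0,"tz":-0.005,"turn":0,"fingers":84},{"tx":0,"ty":0,"tz":-0.005,"turn":0,"fingers":84}]' 8;python3 -m creep '[{"tx":0,"ty":-0.05,"tz":0,"turn":0,"fingers":84},{"tx":0,"ty":-0.1,"tz":0,"turn":0,"fingers":84},{"tx":0,"ty":-0.2,"tz":0,"turn":0,"fingers":84},{"tx":0,"ty":-0.3,"tz":0,"turn":0,"fingers":84},{"tx":0,"ty":-0.3,"tz":0,"turn":0,"fingers":84},{"tx":0,"ty":-0.3,"tz":0,"turn":0,"fingers":84}]'; python3 p.py; python3 - <<'E'
from h import *
c=optics.camera("wrist"); cv2.imwrite("pics/g_w.png",c["frame"][:,:,::-1])
c=optics.camera("side"); cv2.imwrite("pics/g_s.png",c["frame"][:,:,::-1])
E
```

```text
clock: 25.9
eef_pos: [363.8, 319.2, 15.3]
eef_rot: [-1.565, 0.003, 0.082]
wrist_force: [0.1, 0.0, 2.1]
finger_gap: 89.9
clock: 26.5
eef_pos: [364.0, 318.9, 75.4]
eef_rot: [-1.565, 0.003, 0.082]
wrist_force: [0.1, 0.0, -2.5]
finger_gap: 90.1
{'t': 26.5, 'p': array([364. , 318.9,  75.4]), 'r': array([-1.5648,  0.0026,  0.0821]), 'f': array([ 0.11,  0.03, -2.54]), 'g': 90.1}
```

View pics/g_w.png

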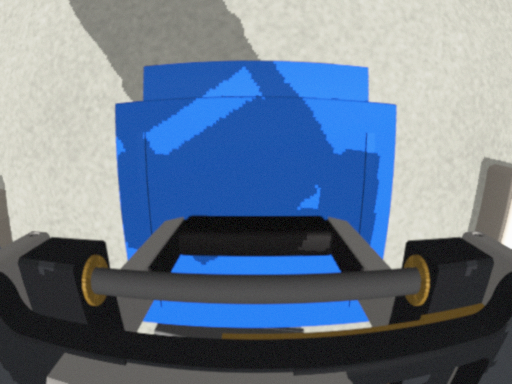

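View pics/g_s.png

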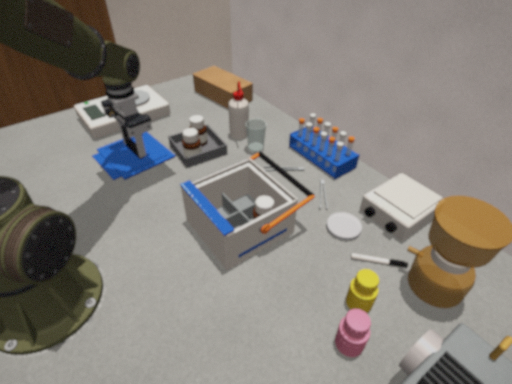

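The lid is lifted and both pads hold the bar ends. Measuring its tilt from wrist depth.

```bash
cat >> h.py <<'E'
def wcloud():
    s=monitor.read_state(); c=optics.camera("wrist"); z=c["range_z"].astype(float); v,u=np.mgrid[:384,:512]
    a=(u-c["cx"])/c["fx"]; b=(v-c["cy"])/c["fy"]; r=np.hypot(a,b)+1e-9
    d=np.stack([np.sin(r)*a/r,np.sin(r)*b/r,np.cos(r)],-1); P=d*(z/d[...,2])[...,None]
    T=P@c["mount"][:3,:3].T+c["mount"][:3,3]; T[z<=0]=np.nan
    return s,c,T
def tilt():
    s,c,T=wcloud(); H=hsv(c)
    m=(H[...,0]>100)&(H[...,0]<125)&(H[...,1]>130)&(T[...,1]<120)
    best=max(comps(m,200),key=lambda q:q[1])[0]
    pl=best&(T[...,0]>-75); Q=T[pl]
    k=np.linalg.lstsq(np.c_[Q[:,[0,2]],np.ones(len(Q))],Q[:,1],rcond=None)[0]
    res=abs(np.c_[Q[:,[0,2]],np.ones(len(Q))]@k-Q[:,1]); Q=Q[res<3]
    k=np.linalg.lstsq(np.c_[Q[:,[0,2]],np.ones(len(Q))],Q[:,1],rcond=None)[0]
    # down(y)=k0*x+k1*z+k2 : lip (x<0) lower means k0<0
    print("tilt deg lip-down",np.round(-np.degrees(np.arctan(k[0])),2),"roll",np.round(np.degrees(np.arctan(k[1])),2),"plate top below TCP at x=0:",round(k[2],1),len(Q))
    B=T[best]; i=np.nanargmin(B[:,0]); print("x extent",np.nanpercentile(B[:,0],[.3,99.7]).round(1),"tip pts y",np.nanmedian(B[B[:,0]<np.nanpercentile(B[:,0],3)],0).round(1))
    t=best&(T[...,0]<np.nanpercentile(B[:,0],3)); print("lip z mid",np.nanpercentile(T[t][:,2],[1,99]).round(1))
E
python3 -c "
from h import *; tilt()"
```

```text
tilt deg lip-down 0.36 roll 0.32 plate top below TCP at x=0: 7.3 30261
x extent [-107.7   18.1] tip pts y [-106.1   11.    -2.3]
lip z mid [-72.4  72.9]
```

```bash
python3 -m creep '[{"tx":0,"ty":-0.2,"tz":-0.1,"turn":0,"fingers":84},{"tx":0,"ty":-0.4,"tz":-0.25,"turn":0.01,"fingers":84},{"tx":0,"ty":-0.55,"tz":-0.45,"turn":0.02,"fingers":84},{"tx":0,"ty":-0.55,"tz":-0.65,"turn":0.03,"fingers":84},{"tx":0,"ty":-0.55,"tz":-0.85,"turn":0.031,"fingers":84},{"tx":0,"ty":-0.55,"tz":-1,"turn":0.031,"fingers":84},{"tx":0,"ty":-0.55,"tz":-1,"turn":0.031,"fingers":84}]' ;python3 p.py 312 -72.5 185 -0.015
```

```text
clock: 27.35
eef_pos: [380.5, 116.3, 183.0]
eef_rot: [-1.567, 0.006, -0.019]
wrist_force: [0.7, -0.3, -1.3]
finger_gap: 90.2
{'t': 27.35, 'p': array([380.5, 116.3, 183. ]), 'r': array([-1.5671,  0.0058, -0.0186]), 'f': array([ 0.73, -0.31, -1.31]), 'g': 90.2}
{'tx': np.float64(-0.3247), 'ty': np.float64(-0.0102), 'tz': np.float64(-0.9504), 'turn': np.float64(-0.0011)}
```

```bash
python3 -m creep '[{"tx":-0.2,"ty":0,"tz":-0.1,"turn":0,"fingers":84},{"tx":-0.3,"ty":0,"tz":-0.3,"turn":0,"fingers":84},{"tx":-0.325,"ty":0,"tz":-0.5,"turn":0,"fingers":84},{"tx":-0.325,"ty":0,"tz":-0.7,"turn":0,"fingers":84},{"tx":-0.325,"ty":0,"tz":-0.9,"turn":0,"fingers":84},{"tx":-0.325,"ty":0,"tz":-0.95,"turn":0,"fingers":84},{"tx":-0.325,"ty":0,"tz":-0.95,"turn":0,"fingers":84},{"tx":-0.325,"ty":0,"tz":-0.95,"turn":0,"fingers":84}]' ;python3 p.py 312 -72.5 135 -0.015; python3 - <<'E'
from h import *
c=optics.camera("side"); cv2.imwrite("pics/h_s.png",c["frame"][:,:,::-1]); tilt()
E
```

```text
clock: 28.15
eef_pos: [312.0, -71.5, 182.3]
eef_rot: [-1.567, 0.007, -0.018]
wrist_force: [-0.0, -0.3, -2.4]
finger_gap: 89.8
{'t': 28.15, 'p': array([312. , -71.5, 182.3]), 'r': array([-1.5665,  0.0065, -0.0184]), 'f': array([-0.  , -0.3 , -2.39]), 'g': 89.8}
{'tx': np.float64(0.0002), 'ty': np.float64(0.2366), 'tz': np.float64(-0.005), 'turn': np.float64(-0.0011)}
tilt deg lip-down 1.75 roll 0.0 plate top below TCP at x=0: 7.5 30152
x extent [-106.7   18.6] tip pts y [-105.1   13.7   -1.3]
lip z mid [-72.1  72.9]
```

View pics/h_s.png

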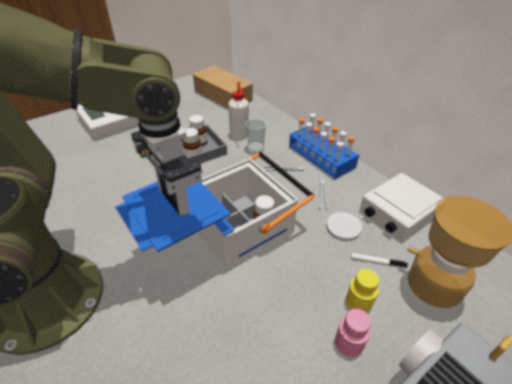

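The lid hovers with its far edge over the blue ledge, around (215,205). Lowering it so the ledge tips the lip down in the grip.

```bash
python3 -m creep '[{"tx":0,"ty":0.1,"tz":-0.005,"turn":0,"fingers":84},{"tx":0,"ty":0.16,"tz":-0.005,"turn":0,"fingers":84},{"tx":0,"ty":0.18,"tz":-0.005,"turn":0,"fingers":84},{"tx":0,"ty":0.2,"tz":-0.005,"turn":0,"fingers":84},{"tx":0,"ty":0.215,"tz":-0.005,"turn":0,"fingers":84},{"tx":0,"ty":0.225,"tz":-0.005,"turn":0,"fingers":84},{"tx":0,"ty":0.23,"tz":-0.005,"turn":0,"fingers":84},{"tx":0,"ty":0.23,"tz":-0.005,"turn":0,"fingers":84}]' ; python3 - <<'E'
from h import *
tilt()
E
```

```text
clock: 29.05
eef_pos: [311.8, -72.1, 136.5]
eef_rot: [-1.567, 0.006, -0.017]
wrist_force: [-0.6, 0.2, -1.2]
finger_gap: 90.0
tilt deg lip-down 10.36 roll 0.08 plate top below TCP at x=0: 7.9 29585
x extent [-101.7   19.3] tip pts y [-99.9  29.2  -2.8]
lip z mid [-71.8  73.2]
```

Tilt is 10.4°. Raising, carrying over the carrier, then aiming the lip in front of the slot.

```bash
python3 -m creep '[{"tx":0,"ty":-0.08,"tz":0,"turn":0,"fingers":84},{"tx":0,"ty":-0.2,"tz":0,"turn":0,"fingers":84},{"tx":0.05,"ty":-0.28,"tz":0,"turn":0,"fingers":84},{"tx":0.2,"ty":-0.28,"tz":0,"turn":0,"fingers":84},{"tx":0.35,"ty":-0.28,"tz":0,"turn":0,"fingers":84},{"tx":0.5,"ty":-0.28,"tz":0,"turn":0,"fingers":84},{"tx":0.65,"ty":-0.28,"tz":0,"turn":0,"fingers":84},{"tx":0.8,"ty":-0.28,"tz":0,"turn":0,"fingers":84},{"tx":0.92,"ty":-0.28,"tz":0,"turn":0,"fingers":84},{"tx":0.97,"ty":-0.28,"tz":0,"turn":0,"fingers":84},{"tx":0.97,"ty":-0.28,"tz":0,"turn":0,"fingers":84},{"tx":0.97,"ty":-0.28,"tz":0,"turn":0,"fingers":84}]' ; python3 p.py 506 -75.4 147 -0.015; python3 - <<'E'
from h import *
tilt()
c=optics.camera("wrist"); cv2.imwrite("pics/i_w.png",c["frame"][:,:,::-1])
c=optics.camera("side"); cv2.imwrite("pics/i_s.png",c["frame"][:,:,::-1])
E
```

```text
clock: 30.3
eef_pos: [505.3, -75.6, 191.3]
eef_rot: [-1.567, 0.007, -0.017]
wrist_force: [0.5, 0.3, -2.5]
finger_gap: 89.8
{'t': 30.3, 'p': array([505.3, -75.6, 191.3]), 'r': array([-1.5667,  0.0065, -0.0169]), 'f': array([ 0.5 ,  0.27, -2.55]), 'g': 89.8}
{'tx': np.float64(0.0032), 'ty': np.float64(0.2216), 'tz': np.float64(0.0011), 'turn': np.float64(-0.0006)}
tilt deg lip-down 10.23 roll 0.08 plate top below TCP at x=0: 7.9 29616
x extent [-125.7   18.6] tip pts y [-123.8   61.3    0.7]
lip z mid [-99.6 101.6]
```

View pics/i_w.png

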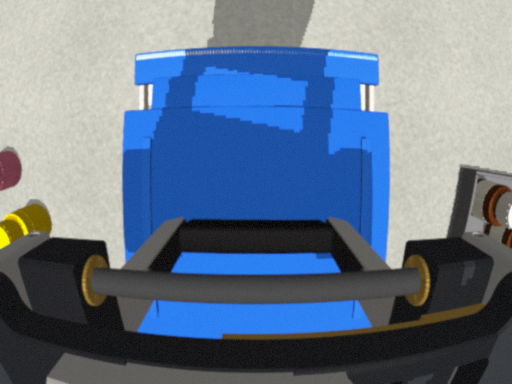

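View pics/i_s.png

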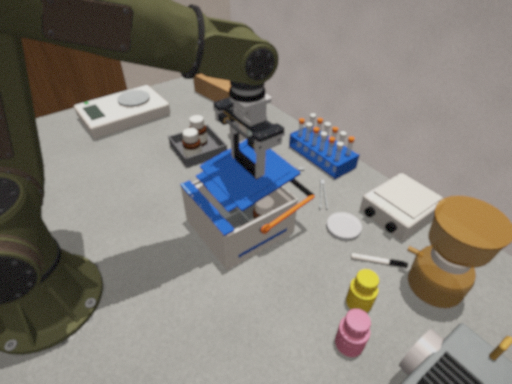

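```bash
python3 - <<'E'
from h import *
s,c,T=wcloud(); H=hsv(c)
b=(H[...,0]>100)&(H[...,0]<125)&(H[...,1]>130)
for n,(lo,hi) in {"ledge":(50,75),"lip":(24,36)}.items():
    m=b&(T[...,1]>lo)&(T[...,1]<hi)&(T[...,0]<-60)&(abs(T[...,2])<120)
    v,u=np.nonzero(m); q=T[m]
    print(n,m.sum(),"x",np.percentile(q[:,0],[1,10,50,90,99]).round(1),"y",np.percentile(q[:,1],[5,50,95]).round(1),"z",np.percentile(q[:,2],[.5,99.5]).round(1),"rows",v.min(),v.max())
for u in (200,256,310):
    print(u,[(v,*np.round(T[v,u,:2],0)) for v in range(44,116,4)])
# world view from top/side depth of ledge
E
```

```text
ledge 6735 x [-132.  -129.6 -119.9 -110.3 -106.6] y [60.4 61.6 62.9] z [-100.5  102.9] rows 46 84
lip 6472 x [-102.5 -100.2  -90.9  -81.9  -79.9] y [25.1 27.3 29.6] z [-72.4  74.1] rows 74 110
200 [(44, np.float64(-174.0), np.float64(192.0)), (48, np.float64(-132.0), np.float64(61.0)), (52, np.float64(-128.0), np.float64(62.0)), (56, np.float64(-125.0), np.float64(61.0)), (60, np.float64(-121.0), np.float64(61.0)), (64, np.float64(-118.0), np.float64(60.0)), (68, np.float64(-114.0), np.float64(61.0)), (72, np.float64(-111.0), np.float64(62.0)), (76, np.float64(-102.0), np.float64(28.0)), (80, np.float64(-99.0), np.float64(28.0)), (84, np.float64(-96.0), np.float64(29.0)), (88, np.float64(-93.0), np.float64(28.0)), (92, np.float64(-90.0), np.float64(27.0)), (96, np.float64(-87.0), np.float64(26.0)), (100, np.float64(-84.0), np.float64(26.0)), (104, np.float64(-81.0), np.float64(26.0)), (108, np.float64(-78.0), np.float64(22.0)), (112, np.float64(-76.0), np.float64(22.0))]
256 [(44, np.float64(-171.0), np.float64(191.0)), (48, np.float64(-130.0), np.float64(61.0)), (52, np.float64(-127
[... 768 characters left out ...]
0)), (52, np.float64(-128.0), np.float64(62.0)), (56, np.float64(-125.0), np.float64(62.0)), (60, np.float64(-121.0), np.float64(62.0)), (64, np.float64(-118.0), np.float64(62.0)), (68, np.float64(-114.0), np.float64(62.0)), (72, np.float64(-111.0), np.float64(62.0)), (76, np.float64(-102.0), np.float64(31.0)), (80, np.float64(-99.0), np.float64(29.0)), (84, np.float64(-96.0), np.float64(28.0)), (88, np.float64(-93.0), np.float64(27.0)), (92, np.float64(-90.0), np.float64(27.0)), (96, np.float64(-87.0), np.float64(27.0)), (100, np.float64(-84.0), np.float64(25.0)), (104, np.float64(-81.0), np.float64(24.0)), (108, np.float64(-78.0), np.float64(23.0)), (112, np.float64(nan), np.float64(nan))]
```

```bash
python3 -m creep '[{"tx":0.03,"ty":0.0,"tz":0,"turn":0,"fingers":84},{"tx":0.03,"ty":0.06,"tz":0,"turn":0,"fingers":84},{"tx":0.03,"ty":0.12,"tz":0,"turn":0,"fingers":84},{"tx":0.03,"ty":0.17,"tz":0,"turn":0,"fingers":84},{"tx":0.03,"ty":0.2,"tz":0,"turn":0,"fingers":84},{"tx":0.03,"ty":0.21,"tz":0,"turn":0,"fingers":84},{"tx":0.03,"ty":0.215,"tz":0,"turn":0,"fingers":84},{"tx":0.03,"ty":0.215,"tz":0,"turn":0,"fingers":84}]' ; python3 - <<'E'
from h import *
print(st());tilt()
s,c,T=wcloud(); H=hsv(c)
cv2.imwrite("pics/j_w.png",c["frame"][:,:,::-1])
b=(H[...,0]>100)&(H[...,0]<125)&(H[...,1]>130)
m=b&(T[...,0]<-95); print(np.histogram(T[m][:,1],bins=range(0,50,4)))
for u in (145,160,200,256,310,350,368):
    print(u,[(v,*np.round(T[v,u,:2],0).tolist()) for v in range(30,120,6)])
E
```

```text
clock: 31.3
eef_pos: [511.5, -75.6, 149.0]
eef_rot: [-1.567, 0.005, -0.017]
wrist_force: [-0.5, -0.3, -1.8]
finger_gap: 90.2
{'t': 31.3, 'p': array([511.5, -75.6, 149. ]), 'r': array([-1.567 ,  0.005 , -0.0171]), 'f': array([-0.53, -0.3 , -1.8 ]), 'g': 90.2}
tilt deg lip-down 10.24 roll 0.08 plate top below TCP at x=0: 7.9 29577
x extent [-102.2   19. ] tip pts y [-100.5   29.    -4.2]
lip z mid [-72.7  74.6]
(array([   0,    0,    0,    0, 8930,  834,  392, 1682,    0,    0,    0,
          0]), array([ 0,  4,  8, 12, 16, 20, 24, 28, 32, 36, 40, 44, 48]))
145 [(30, -137.0, 19.0), (36, -133.0, 19.0), (42, -128.0, 18.0), (48, -123.0, 18.0), (54, -119.0, 19.0), (60, -115.0, 19.0), (66, -111.0, 24.0), (72, -112.0, 47.0), (78, -107.0, 48.0), (84, -102.0, 48.0), (90, -97.0, 48.0), (96, -92.0, 47.0), (102, -87.0, 47.0), (108, -83.0, 48.0), (114, -76.0, 22.0)]
160 [(30, -136.0, 20.0), (36, -131.0, 18.0), (42, -127.0, 18.0), (48, -122.0, 19.0), (54, -118.0, 19.0), (60, -114.0, 20.0), (66, -117.0, 53.0), (72, -117.0, 78.0), (78, -102.0, 29.0), (84, -98.0, 28.0), (90, -93.0, 27.0), (96, -89.0,
[... 877 characters left out ...]
0, -91.0, 27.0), (96, -87.0, 27.0), (102, -83.0, 25.0), (108, -78.0, 22.0), (114, -74.0, 22.0)]
350 [(30, -136.0, 20.0), (36, -131.0, 18.0), (42, -127.0, 19.0), (48, -122.0, 20.0), (54, -118.0, 20.0), (60, -113.0, 18.0), (66, -117.0, 56.0), (72, -117.0, 78.0), (78, -114.0, 95.0), (84, -98.0, 28.0), (90, -93.0, 26.0), (96, -89.0, 28.0), (102, -84.0, 27.0), (108, -80.0, 26.0), (114, -76.0, 21.0)]
368 [(30, -138.0, 19.0), (36, -133.0, 18.0), (42, -129.0, 19.0), (48, -124.0, 20.0), (54, -120.0, 20.0), (60, -115.0, 18.0), (66, -112.0, 25.0), (72, -112.0, 46.0), (78, -107.0, 46.0), (84, -102.0, 47.0), (90, -97.0, 49.0), (96, -92.0, 47.0), (102, -87.0, 47.0), (108, -83.0, 47.0), (114, -76.0, 21.0)]
```

View pics/j_w.png

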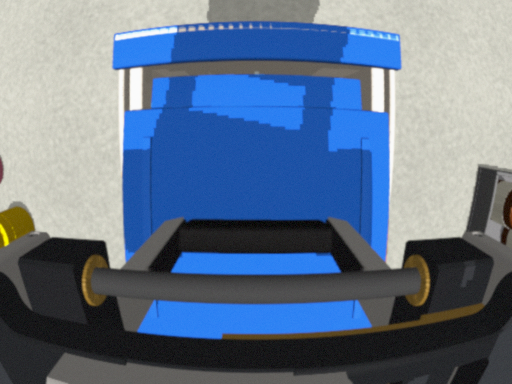

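```bash
python3 - <<'E'
from h import *
s,c,T=wcloud()
for v in (80,95):
  for r in (range(112,156,3),range(360,402,3)):
    print(v,[(u,*np.round(T[v,u,1:],0).tolist(), int(c["frame"][v,u].mean())) for u in r])
E
```

```text
80 [(112, 151.0, -170.0, 199), (115, 149.0, -165.0, 206), (118, 149.0, -161.0, 223), (121, 30.0, -100.0, 249), (124, 32.0, -98.0, 157), (127, 35.0, -97.0, 101), (130, 40.0, -97.0, 232), (133, 40.0, -94.0, 250), (136, 40.0, -92.0, 250), (139, 40.0, -89.0, 250), (142, 40.0, -86.0, 170), (145, 47.0, -87.0, 102), (148, 55.0, -87.0, 96), (151, 62.0, -87.0, 98), (154, 28.0, -72.0, 136)]
80 [(360, 66.0, 89.0, 109), (363, 60.0, 90.0, 97), (366, 53.0, 90.0, 101), (369, 46.0, 90.0, 99), (372, 40.0, 90.0, 231), (375, 41.0, 92.0, 250), (378, 40.0, 95.0, 251), (381, 40.0, 98.0, 250), (384, 40.0, 100.0, 140), (387, 35.0, 100.0, 99), (390, 30.0, 101.0, 228), (393, 31.0, 104.0, 248), (396, 151.0, 167.0, 206), (399, 151.0, 171.0, 200)]
95 [(112, 150.0, -169.0, 214), (115, 149.0, -165.0, 210), (118, 149.0, -161.0, 226), (121, 31.0, -100.0, 247), (124, 31.0, -98.0, 147), (127, 36.0, -97.0, 101), (130, 39.0, -96.0, 237), (133, 39.0, -94.0, 250), (136, 39.0, -91.0, 250), (139, 38.0, -88.0, 249), (142, 42.0, -87.0, 155), (145, 48.0, -87.0, 105), (148, 54.0, -87.0, 103), (151, 62.0, -87.0, 118), (154, 27.0, -72.0, 137)]
95 [(360, 27.0, 75.0, 134), (363, 59.0, 89.0, 98), (366, 53.0, 90.0, 96), (369, 46.0, 89.0, 101), (372, 40.0, 90.0, 224), (375, 41.0, 92.0, 251), (378, 39.0, 94.0, 250), (381, 38.0, 97.0, 250), (384, 42.0, 101.0, 148), (387, 35.0, 100.0, 100), (390, 31.0, 101.0, 222), (393, 30.0, 103.0, 248), (396, nan, nan, 205), (399, 151.0, 171.0, 199)]
```

The ledge's inner edge lies about 10 mm in front of the lip tip (ledge rows 28–68, lip from row 75), and the tip is about 5 mm above the rim. Lowering 3.5 mm, then sliding in.

```bash
python3 -m creep '[{"tx":0,"ty":0.017,"tz":0.003,"turn":0,"fingers":84},{"tx":0,"ty":0.017,"tz":0.003,"turn":0,"fingers":84},{"tx":-0.03,"ty":0.017,"tz":0.003,"turn":0,"fingers":84},{"tx":-0.06,"ty":0.017,"tz":0.003,"turn":0,"fingers":84},{"tx":-0.09,"ty":0.017,"tz":0.003,"turn":0,"fingers":84},{"tx":-0.115,"ty":0.017,"tz":0.003,"turn":0,"fingers":84},{"tx":-0.12,"ty":0.017,"tz":0.003,"turn":0,"fingers":84},{"tx":-0.12,"ty":0.017,"tz":0.003,"turn":0,"fingers":84}]' ; python3 - <<'E'
from h import *
print(st());tilt()
s,c,T=wcloud(); H=hsv(c)
cv2.imwrite("pics/k_w.png",c["frame"][:,:,::-1])
for u in (160,200,256,310,350):
    print(u,[(v,*np.round(T[v,u,:2],0).tolist()) for v in range(60,130,5)])
v=110
for r in (range(100,140,3),range(370,410,3)):
    print(v,[(u,*np.round(T[v,u,1:],0).tolist()) for u in r])
E
```

```text
clock: 32.25
eef_pos: [487.5, -74.7, 146.0]
eef_rot: [-1.567, 0.004, -0.017]
wrist_force: [0.2, 0.6, -1.8]
finger_gap: 89.8
{'t': 32.25, 'p': array([487.5, -74.7, 146. ]), 'r': array([-1.5671,  0.0045, -0.0172]), 'f': array([ 0.17,  0.62, -1.84]), 'g': 89.8}
tilt deg lip-down 10.21 roll 0.08 plate top below TCP at x=0: 7.9 29602
x extent [-114.2   18.3] tip pts y [-112.8   15.7    0.6]
lip z mid [-99.7 101. ]
160 [(60, -112.0, 15.0), (65, -109.0, 16.0), (70, -106.0, 16.0), (75, -102.0, 15.0), (80, -98.0, 15.0), (85, -95.0, 15.0), (90, -92.0, 16.0), (95, -88.0, 15.0), (100, -86.0, 27.0), (105, -82.0, 26.0), (110, -78.0, 23.0), (115, -75.0, 23.0), (120, -71.0, 21.0), (125, -68.0, 20.0)]
200 [(60, -110.0, 15.0), (65, -107.0, 15.0), (70, -103.0, 15.0), (75, -100.0, 16.0), (80, -97.0, 15.0), (85, -93.0, 15.0), (90, -90.0, 16.0), (95, -88.0, 28.0), (100, -84.0, 26.0), (105, -81.0, 25.0), (110, -77.0, 22.0), (115, -74.0, 22.0), (120, -70.0, 20.0), (125, -67.0, 19.0)]
256 [(60, -110.0, 17.0), (65, -106.0, 15.0), (70, -103.0, 15.0), (75, -99.0, 17.0), (80, -96.0, 15.0), (85, -92.0, 15.0), (90
[... 594 characters left out ...]
), (100, -86.0, 26.0), (105, -82.0, 26.0), (110, -78.0, 21.0), (115, -75.0, 21.0), (120, -71.0, 21.0), (125, -68.0, 20.0)]
110 [(100, 146.0, -185.0), (103, nan, nan), (106, 146.0, -176.0), (109, 145.0, -171.0), (112, 145.0, -167.0), (115, 146.0, -164.0), (118, 25.0, -100.0), (121, 27.0, -99.0), (124, 32.0, -98.0), (127, 23.0, -92.0), (130, 23.0, -89.0), (133, 24.0, -87.0), (136, 23.0, -85.0), (139, 23.0, -82.0)]
110 [(370, 41.0, 88.0), (373, 38.0, 90.0), (376, 37.0, 92.0), (379, 37.0, 94.0), (382, 37.0, 97.0), (385, 39.0, 100.0), (388, 32.0, 100.0), (391, 29.0, 101.0), (394, 26.0, 102.0), (397, 146.0, 165.0), (400, 147.0, 170.0), (403, 146.0, 174.0), (406, 147.0, 179.0), (409, 147.0, 183.0)]
```

View pics/k_w.png

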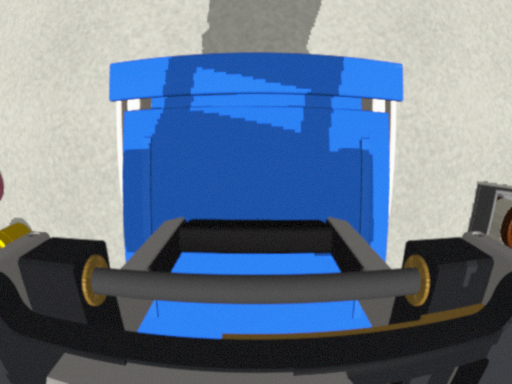

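The lip is about 14 mm under the ledge: the ledge's inner edge is at row 92 with the lip hidden behind it. Swinging the lid down.

```bash
python3 -m creep '[{"tx":-0.01,"ty":0.01,"tz":0.001,"turn":0,"fingers":84},{"tx":-0.008,"ty":0.02,"tz":0.001,"turn":0,"fingers":84},{"tx":-0.004,"ty":0.03,"tz":0.001,"turn":0,"fingers":84},{"tx":0.002,"ty":0.04,"tz":0.001,"turn":0,"fingers":84},{"tx":0.008,"ty":0.05,"tz":0.001,"turn":0,"fingers":84},{"tx":0.014,"ty":0.06,"tz":0.001,"turn":0,"fingers":84},{"tx":0.018,"ty":0.07,"tz":0.001,"turn":0,"fingers":84},{"tx":0.022,"ty":0.08,"tz":0.001,"turn":0,"fingers":84},{"tx":0.024,"ty":0.085,"tz":0.001,"turn":0,"fingers":84},{"tx":0.025,"ty":0.085,"tz":0.001,"turn":0,"fingers":84}]' ; python3 - <<'E'
from h import *
print(st());tilt()
s,c,T=wcloud(); H=hsv(c)
cv2.imwrite("pics/l_w.png",c["frame"][:,:,::-1])
for u in (200,256,310):
    print(u,[(v,*np.round(T[v,u,:2],0).tolist()) for v in range(60,130,5)])
E
```

```text
clock: 33.35
eef_pos: [492.6, -74.4, 128.7]
eef_rot: [-1.567, 0.005, -0.017]
wrist_force: [-0.4, -0.1, -1.2]
finger_gap: 89.9
{'t': 33.35, 'p': array([492.6, -74.4, 128.7]), 'r': array([-1.567 ,  0.0048, -0.0171]), 'f': array([-0.37, -0.14, -1.25]), 'g': 89.9}
tilt deg lip-down 1.89 roll 0.06 plate top below TCP at x=0: 7.8 30100
x extent [-119.3   17.9] tip pts y [-117.9   -1.5   -6. ]
lip z mid [-99.4  97.6]
200 [(60, -106.0, -1.0), (65, -104.0, -0.0), (70, -100.0, -1.0), (75, -97.0, -2.0), (80, -94.0, -2.0), (85, -93.0, 14.0), (90, -90.0, 12.0), (95, -86.0, 14.0), (100, -83.0, 10.0), (105, -79.0, 10.0), (110, -76.0, 10.0), (115, -73.0, 10.0), (120, -70.0, 10.0), (125, -67.0, 11.0)]
256 [(60, -106.0, -1.0), (65, -102.0, -2.0), (70, -99.0, -0.0), (75, -96.0, -2.0), (80, nan, nan), (85, -92.0, 14.0), (90, -89.0, 14.0), (95, -86.0, 14.0), (100, -82.0, 9.0), (105, -79.0, 12.0), (110, -76.0, 10.0), (115, -72.0, 11.0), (120, -69.0, 10.0), (125, -66.0, 9.0)]
310 [(60, -107.0, -1.0), (65, -103.0, -2.0), (70, -100.0, -1.0), (75, -97.0, -2.0), (80, -94.0, -3.0), (85, -93.0, 15.0), (90, -90.0, 14.0), (95, -86.0, 14.0), (100, -83.0, 10.0), (105, -79.0, 10.0), (110, -76.0, 11.0), (115, -73.0, 11.0), (120, -70.0, 10.0), (125, -67.0, 9.0)]
```

View pics/l_w.png

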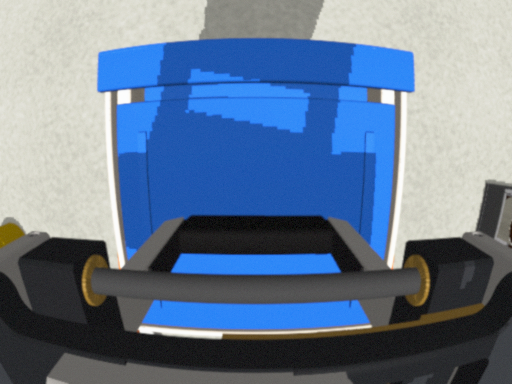

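```bash
python3 -m creep '[{"tx":-0.008,"ty":0.006,"tz":0.0,"turn":0,"fingers":84},{"tx":-0.008,"ty":0.012,"tz":0.0,"turn":0,"fingers":84},{"tx":-0.008,"ty":0.018,"tz":0.0,"turn":0,"fingers":84},{"tx":-0.008,"ty":0.022,"tz":0.0,"turn":0,"fingers":84},{"tx":-0.008,"ty":0.022,"tz":0.0,"turn":0,"fingers":84}]' ; python3 - <<'E'
from h import *
print(st());tilt()
E
```

```text
clock: 33.95
eef_pos: [491.4, -74.4, 125.3]
eef_rot: [-1.567, 0.003, -0.017]
wrist_force: [-3.1, 1.3, 9.3]
finger_gap: 90.1
{'t': 33.95, 'p': array([491.4, -74.4, 125.3]), 'r': array([-1.5672,  0.0032, -0.017 ]), 'f': array([-3.15,  1.27,  9.29]), 'g': 90.1}
tilt deg lip-down 0.31 roll 0.2 plate top below TCP at x=0: 7.3 30271
x extent [-112.3   18. ] tip pts y [-111.2   -5.1   -0.6]
lip z mid [-100.2  101.2]
```

The tilt reads 0.31°, which matches the reading when it lay flat, and it is pressing with 9 N. It looks seated, so I'll release and look.

```bash
python3 -m creep '[{"tx":0,"ty":0,"tz":0,"turn":0,"fingers":94},{"tx":0,"ty":0,"tz":0,"turn":0,"fingers":94},{"tx":0,"ty":0,"tz":0,"turn":0,"fingers":94},{"tx":0,"ty":-0.05,"tz":0,"turn":0,"fingers":94},{"tx":0,"ty":-0.12,"tz":0,"turn":0,"fingers":94},{"tx":0,"ty":-0.25,"tz":0,"turn":0,"fingers":94},{"tx":0,"ty":-0.5,"tz":0,"turn":0,"fingers":94},{"tx":0,"ty":-0.7,"tz":0,"turn":0,"fingers":94},{"tx":0,"ty":-0.7,"tz":0,"turn":0,"fingers":94}]' ; python3 - <<'E'
from h import *
print(st())
s,c,T=wcloud(); H=hsv(c); cv2.imwrite("pics/m_w.png",c["frame"][:,:,::-1])
cs,W=cloud("side"); cv2.imwrite("pics/m_s.png",cs["frame"][:,:,::-1])
b=(H[...,0]>100)&(H[...,0]<125)&(H[...,1]>130)
# plate in tool coords
Q=T[b&(T[...,0]>-80)&(T[...,0]<85)&(abs(T[...,2])<94)]; Q=Q[abs(Q[:,1]-np.median(Q[:,1]))<6]
k=np.linalg.lstsq(np.c_[Q[:,[0,2]],np.ones(len(Q))],Q[:,1],rcond=None)[0]; print("slope deg",np.degrees(k[:2]),"z at TCP",s["eef_pos"][2]-k[2], Q[:,0].min(),Q[:,0].max())
Hs=hsv(cs); x,y,z=W[...,0],W[...,1],W[...,2]
m=(Hs[...,0]>100)&(Hs[...,0]<125)&(Hs[...,1]>130)&(x>410)&(x<590)&(abs(y+75)<100)&(z>100)
q=W[m]; k=np.linalg.lstsq(np.c_[q[:,:2]-[480,-75],np.ones(len(q))],q[:,2],rcond=None)[0]; print("side plane",np.degrees(k[:2]),k[2],len(q))
E
```

```text
clock: 34.9
eef_pos: [493.3, -75.2, 271.3]
eef_rot: [-1.569, -0.006, -0.017]
wrist_force: [0.0, -0.1, 0.2]
finger_gap: 94.1
{'t': 34.9, 'p': array([493.3, -75.2, 271.3]), 'r': array([-1.569 , -0.0057, -0.017 ]), 'f': array([ 0.03, -0.09,  0.21]), 'g': 94.1}
slope deg [0.32905879 0.10488352] z at TCP 117.91482837491426 -79.99951439473708 79.53313218873181
side plane [-0.15642249 -0.07161752] 120.89748871449908 3006
```

View pics/m_w.png

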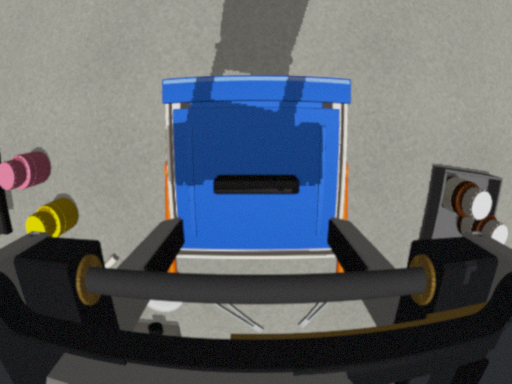

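View pics/m_s.png

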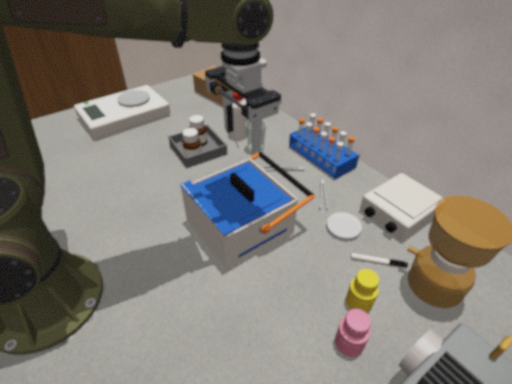

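The lid lies level inside the skins: plate top at z≈118 mm (expected 118), slope within 0.3°, lip under the ledge. Next is the handle, so I'll measure its bar.

```bash
python3 - <<'E'
from h import *
for n in("top","side"):
    c,W=cloud(n); H=hsv(c); x,y,z=W[...,0],W[...,1],W[...,2]
    m=(H[...,2]<60)&(x>595)&(x<665)&(abs(y+75)<112)&(z>75)&(z<140)
    q=W[m]; t=q[q[:,2]>np.percentile(q[:,2],60)]
    print(n,len(q),"z",np.percentile(q[:,2],[50,90,97]).round(1),"toppts",np.median(t,0).round(1),"x pct",np.percentile(q[:,0],[5,50,95]).round(1), "y",np.percentile(q[:,1],[1,99]).round(1), "slope",np.polyfit(q[:,1],q[:,0],1).round(4))
E
python3 p.py 625.5 -77 200 -1.586
```

```text
top 224 z [118.8 121.9 123.2] toppts [ 623.3 -108.3  121. ] x pct [617.4 624.  630.4] y [-182.6   27.7] slope [2.130000e-02 6.260125e+02]
side 197 z [118.4 120.8 122.1] toppts [622.9 -95.9 120.1] x pct [618.5 621.7 625.3] y [-177.7   25.8] slope [1.690000e-02 6.232218e+02]
{'t': 35.1, 'p': array([491.4, -74.8, 264.2]), 'r': array([-1.5668,  0.0051, -0.0171]), 'f': array([-0.05,  0.31,  0.7 ]), 'g': 94.0}
{'tx': np.float64(0.6708), 'ty': np.float64(0.3211), 'tz': np.float64(0.0004), 'turn': np.float64(0.4994)}
```

```bash
python3 -m creep '[{"tx":0.1,"ty":0,"tz":0,"turn":0.4994,"fingers":40},{"tx":0.3,"ty":0,"tz":0,"turn":0.4994,"fingers":40},{"tx":0.5,"ty":0,"tz":0,"turn":0.4994,"fingers":40},{"tx":0.663,"ty":0.1,"tz":0,"turn":0.4994,"fingers":40},{"tx":0.663,"ty":0.2,"tz":0,"turn":0.4994,"fingers":40},{"tx":0.663,"ty":0.3,"tz":0,"turn":0.4994,"fingers":40},{"tx":0.663,"ty":0.32,"tz":0,"turn":0.4994,"fingers":40},{"tx":0.663,"ty":0.32,"tz":0,"turn":0.4994,"fingers":40},{"tx":0.663,"ty":0.32,"tz":0,"turn":0.4994,"fingers":40},{"tx":0.663,"ty":0.32,"tz":0,"turn":0.4994,"fingers":40},{"tx":0.663,"ty":0.32,"tz":0,"turn":0.4994,"fingers":40},{"tx":0.663,"ty":0.32,"tz":0,"turn":0.4994,"fingers":40},{"tx":0.663,"ty":0.32,"tz":0,"turn":0.4994,"fingers":40}]' ; python3 p.py 624 -77 95 -1.586; python3 - <<'E'
from h import *
s,c,T=wcloud(); H=hsv(c); cv2.imwrite("pics/n_w.png",c["frame"][:,:,::-1])
cv2.imwrite("pics/n_s.png",optics.camera("side")["frame"][:,:,::-1])
E
```

```text
clock: 36.4
eef_pos: [623.3, -76.7, 198.5]
eef_rot: [-1.578, 0.004, -1.584]
wrist_force: [-0.3, -0.2, -0.1]
finger_gap: 39.8
{'t': 36.4, 'p': array([623.3, -76.7, 198.5]), 'r': array([-1.5776,  0.0044, -1.5836]), 'f': array([-0.26, -0.15, -0.08]), 'g': 39.8}
{'tx': np.float64(0.0014), 'ty': np.float64(0.5176), 'tz': np.float64(0.0035), 'turn': np.float64(0.0008)}
```

View pics/n_w.png

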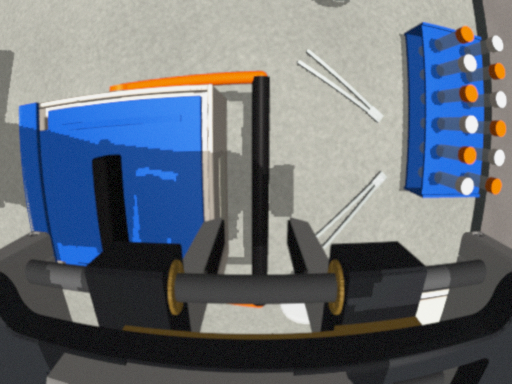

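View pics/n_s.png

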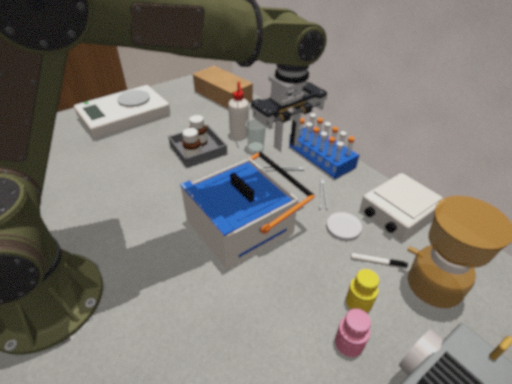

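The bar (columns 253–268) runs between the fingertips at (223, 288), about 3–4 mm towards +x of the tool's centre line. Descending.

```bash
python3 -m creep '[{"tx":0,"ty":0.15,"tz":0.015,"turn":0,"fingers":40},{"tx":0,"ty":0.3,"tz":0.015,"turn":0,"fingers":40},{"tx":0,"ty":0.42,"tz":0.015,"turn":0,"fingers":40},{"tx":0,"ty":0.5,"tz":0.015,"turn":0,"fingers":40},{"tx":0,"ty":0.515,"tz":0.015,"turn":0,"fingers":40},{"tx":0,"ty":0.515,"tz":0.015,"turn":0,"fingers":40},{"tx":0,"ty":0.515,"tz":0.015,"turn":0,"fingers":40}]' ; python3 p.py;  python3 -m creep '[{"tx":0,"ty":0,"tz":0,"turn":0,"fingers":12},{"tx":0,"ty":0,"tz":0,"turn":0,"fingers":12},{"tx":0,"ty":0,"tz":0,"turn":0,"fingers":12},{"tx":0,"ty":0,"tz":0,"turn":0,"fingers":12},{"tx":0,"ty":0,"tz":0,"turn":0,"fingers":12}]' 8
```

```text
clock: 37.2
eef_pos: [626.4, -76.4, 97.2]
eef_rot: [-1.575, 0.004, -1.584]
wrist_force: [0.8, 0.4, -0.7]
finger_gap: 40.0
{'t': 37.2, 'p': array([626.4, -76.4,  97.2]), 'r': array([-1.5752,  0.004 , -1.5837]), 'f': array([ 0.79,  0.43, -0.7 ]), 'g': 40.0}
clock: 37.7
eef_pos: [626.8, -76.4, 97.5]
eef_rot: [-1.574, 0.004, -1.584]
wrist_force: [3.3, -0.2, 1.3]
finger_gap: 15.4
```

```bash
python3 -m creep '[{"tx":0,"ty":-0.04,"tz":-0.01,"turn":0,"fingers":12},{"tx":0,"ty":-0.079,"tz":-0.02,"turn":0,"fingers":12},{"tx":0,"ty":-0.13,"tz":-0.038,"turn":0,"fingers":12},{"tx":0,"ty":-0.182,"tz":-0.06,"turn":0,"fingers":12},{"tx":0,"ty":-0.23,"tz":-0.087,"turn":0,"fingers":12},{"tx":0,"ty":-0.278,"tz":-0.116,"turn":0,"fingers":12},{"tx":0,"ty":-0.278,"tz":-0.116,"turn":0,"fingers":12}]' ; python3 - <<'E'
from h import *
cv2.imwrite("pics/o_s.png",optics.camera("side")["frame"][:,:,::-1])
E
```

```text
clock: 38.4
eef_pos: [604.3, -76.2, 155.4]
eef_rot: [-1.57, 0.004, -1.584]
wrist_force: [7.3, 2.7, 5.6]
finger_gap: 15.4
```

View pics/o_s.png

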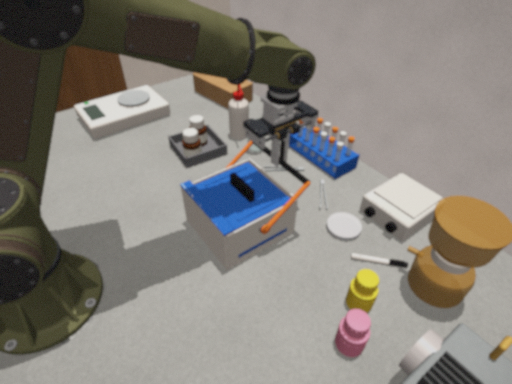

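The orange arms have swung up (bar end near (300,182)) and the handle follows the grip. Continuing the arc.

```bash
python3 -m creep '[{"tx":0,"ty":-0.045,"tz":-0.02,"turn":0,"fingers":12},{"tx":0,"ty":-0.09,"tz":-0.059,"turn":0,"fingers":12},{"tx":0,"ty":-0.13,"tz":-0.1,"turn":0,"fingers":12},{"tx":0,"ty":-0.164,"tz":-0.141,"turn":0,"fingers":12},{"tx":0,"ty":-0.198,"tz":-0.19,"turn":0,"fingers":12},{"tx":0,"ty":-0.228,"tz":-0.234,"turn":0,"fingers":12},{"tx":0,"ty":-0.254,"tz":-0.285,"turn":0,"fingers":12},{"tx":0,"ty":-0.277,"tz":-0.336,"turn":0,"fingers":12},{"tx":0,"ty":-0.277,"tz":-0.336,"turn":0,"fingers":12}]'
```

```text
clock: 39.35
eef_pos: [536.2, -75.6, 210.8]
eef_rot: [-1.57, 0.004, -1.584]
wrist_force: [0.4, 2.2, 3.4]
finger_gap: 15.7
```

```bash
python3 -m creep '[{"tx":0,"ty":-0.02,"tz":-0.056,"turn":0,"fingers":12},{"tx":0,"ty":-0.037,"tz":-0.113,"turn":0,"fingers":12},{"tx":0,"ty":-0.045,"tz":-0.15,"turn":0,"fingers":12},{"tx":0,"ty":-0.05,"tz":-0.185,"turn":0,"fingers":12},{"tx":0,"ty":-0.054,"tz":-0.22,"turn":0,"fingers":12},{"tx":0,"ty":-0.055,"tz":-0.25,"turn":0,"fingers":12},{"tx":0,"ty":-0.055,"tz":-0.268,"turn":0,"fingers":12},{"tx":0,"ty":-0.055,"tz":-0.268,"turn":0,"fingers":12}]'; python3 - <<'E'
from h import *
cv2.imwrite("pics/q_s.png",optics.camera("side")["frame"][:,:,::-1])
E
```

```text
clock: 40.15
eef_pos: [482.2, -75.0, 221.7]
eef_rot: [-1.571, 0.004, -1.584]
wrist_force: [-0.8, 0.4, 1.6]
finger_gap: 16.0
```

View pics/q_s.png

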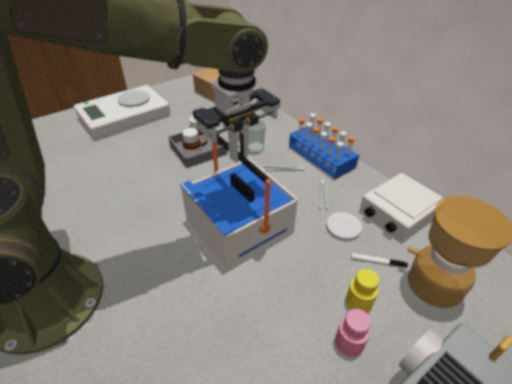

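The arms at (215,155) and (267,205) now stand upright. Letting go and lifting straight up.

```bash
python3 -m creep '[{"tx":0,"ty":0,"tz":0,"turn":0,"fingers":20},{"tx":0,"ty":0,"tz":0,"turn":0,"fingers":30},{"tx":0,"ty":0,"tz":0,"turn":0,"fingers":50},{"tx":0,"ty":0,"tz":0,"turn":0,"fingers":50},{"tx":0,"ty":0,"tz":0,"turn":0,"fingers":50},{"tx":0,"ty":-0.1,"tz":0,"turn":0,"fingers":50},{"tx":0,"ty":-0.3,"tz":0,"turn":0,"fingers":50},{"tx":0,"ty":-0.5,"tz":0,"turn":0,"fingers":50},{"tx":0,"ty":-0.5,"tz":0,"turn":0,"fingers":50}]'; python3 -m creep '[{"tx":-0.25,"ty":0,"tz":0,"turn":0,"fingers":50},{"tx":-0.5,"ty":0,"tz":0,"turn":0,"fingers":50},{"tx":-0.75,"ty":0,"tz":0,"turn":0,"fingers":50},{"tx":-1,"ty":0,"tz":0,"turn":0,"fingers":50},{"tx":-1,"ty":0,"tz":0,"turn":0,"fingers":50}]';python3 - <<'E'
from h import *
for n in ("side","top"):
    c,W=cloud(n); H=hsv(c); cv2.imwrite(f"pics/r_{n}.png",c["frame"][:,:,::-1]); x,y,z=W[...,0],W[...,1],W[...,2]
    m=(H[...,2]<60)&(x>420)&(x<600)&(abs(y+75)<112)&(z>200)&(z<250)
    if m.sum()>10: print(n,"bar",m.sum(),np.median(W[m],0).round(1),np.percentile(z[m],95))
    m=(H[...,0]>3)&(H[...,0]<22)&(H[...,1]>150)&(x>400)&(x<650)&(abs(y+75)<150)&(z>60)
    for mm,a,ce in comps(m,30):
        q=W[mm]; k=np.polyfit(q[:,2],q[:,0],1); print(n,"arm",a,np.round(ce),"dx/dz",k[0].round(3),"x@233",np.polyval(k,233).round(1),"zmax",q[:,2].max().round(1))
    m=(H[...,0]>100)&(H[...,0]<125)&(H[...,1]>130)&(x>410)&(x<590)&(abs(y+75)<90)&(z>100)&(z<130)
    q=W[m]; k=np.linalg.lstsq(np.c_[q[:,:2]-[480,-75],np.ones(len(q))],q[:,2],rcond=None)[0]; print(n,"lid",np.degrees(k[:2]).round(2),k[2].round(1),len(q))
E
```

```text
clock: 41.1
eef_pos: [483.6, -75.6, 326.7]
eef_rot: [-1.563, 0.002, -1.584]
wrist_force: [0.4, 0.5, 0.1]
finger_gap: 50.7
clock: 41.6
eef_pos: [485.5, 129.0, 326.3]
eef_rot: [-1.564, 0.002, -1.578]
wrist_force: [-0.3, -1.2, -0.2]
finger_gap: 50.0
side bar 319 [476.4 -81.7 239.4] 241.9772594964682
side arm 94 [214. 152.] dx/dz -0.001 x@233 480.6 zmax 232.9
side arm 169 [266. 209.] dx/dz -0.001 x@233 476.1 zmax 241.3
side lid [0.11 0.02] 119.2 2461
top bar 341 [478.6 -76.2 240.1] 243.01908703732818
top lid [-0.07 -0.08] 118.1 2665
```

View pics/r_side.png

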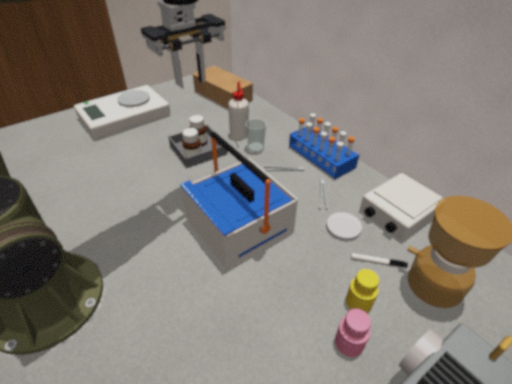

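View pics/r_top.png

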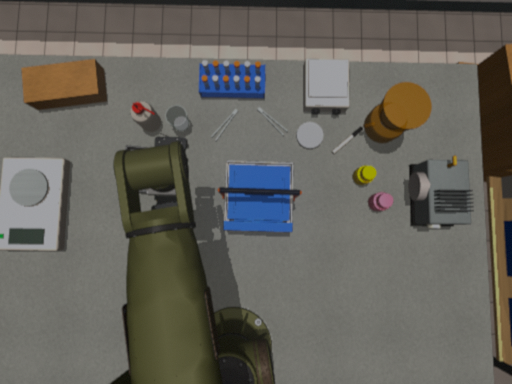

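The handle stands vertical: arm slope is about 0 and the bar is at x≈478, top z≈241. The lid is level at 118–119 mm. Both empty jars are upright in the tray at (190,135) and (197,123), and the bystanders look undisturbed. Handing in.

```bash
python3 -c "
from cell import manip; print(manip.sign_off())"
```

```text
the job is handed in; nothing more can be done
None
```

The job is done and handed in at about 42 s on the robot's clock, well inside the 210 s limit. The sign-off gives no verdict, so the results below come from my own checks.

- **Jars:** Three jars were present. One read about 2.1–2.6 N when lifted, so it is full, and I set it upright in the far right carrier cell. The other two read roughly 0.3–0.6 N on average, so they are empty, and I stood them upright in the wash tray after feeling contact with the floor.
- **Lid:** I tipped it to about 10° in the grip by resting its far edge on the ledge. I then slid the lip about 14 mm under the ledge and swung the lid down. After release it lies level within 0.1°, with its top at 118–119 mm (118 expected).
- **Handle:** I swung it up along its arc and let go. It stands vertical, with the bar over the hinge and its top at about 241 mm, and the arm is clear of everything.

**Checks that disagreed:**
- Single weight readings were noisy, about ±0.6 N. The last jar first read 1.4 N, so I averaged more readings before calling it empty.
- The wrist camera placed the handle bar 3–4 mm off from the fixed cameras, within the clearance of the open fingers.
- I suspected the lid had been knocked aside, but re-measuring showed it had not moved.

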